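# Sugar roses to the judging plates

### The job

Put the four sugar roses up for judging: stand each one upright on the white plate whose coloured disc matches it, with the whole foot of the rose within the disc, and let go. Serve them in running order, one after another: red first, then yellow, then green, then blue. Leave the two flat sugar pucks where they lie and do not knock any rose over.

Things in the scene. Friction and masses are not known exactly. Their poses are not given: they have to be found in the camera images.
- rose_red_mid (a point): Hard cast-sugar rose, all red, with overlapping petals; loose, stands upright, 50 to 100 g. Grip it as a plain upright cylinder 44 mm in diameter and 50 mm tall, flat underneath (solid, looks the same from all sides). This point is at its centre, 25 mm above its underside. z is its upright axis; its yaw does not matter.
- rose_yellow_mid (a point): Hard cast-sugar rose, all yellow, with overlapping petals; loose, stands upright, 50 to 100 g. Grip it as a plain upright cylinder 44 mm in diameter and 50 mm tall, flat underneath (solid, looks the same from all sides). This point is at its centre, 25 mm above its underside. z is its upright axis; its yaw does not matter.
- rose_green_mid (a point): Hard cast-sugar rose, all green, with overlapping petals; loose, stands upright, 50 to 100 g. Grip it as a plain upright cylinder 44 mm in diameter and 50 mm tall, flat underneath (solid, looks the same from all sides). This point is at its centre, 25 mm above its underside. z is its upright axis; its yaw does not matter.
- rose_blue_mid (a point): Hard cast-sugar rose, all blue, with overlapping petals; loose, stands upright, 50 to 100 g. Grip it as a plain upright cylinder 44 mm in diameter and 50 mm tall, flat underneath (solid, looks the same from all sides). This point is at its centre, 25 mm above its underside. z is its upright axis; its yaw does not matter.
- plate_red_top (a point): White round judging plate, 110 mm in diameter, 10 mm high, flat-topped without a rim, with a red disc 74 mm in diameter in its middle; fixed to the table. This point is the centre of its top face; z is up.
- plate_yellow_top (a point): White round judging plate, 110 mm in diameter, 10 mm high, flat-topped without a rim, with a yellow disc 74 mm in diameter in its middle; fixed to the table. This point is the centre of its top face; z is up.
- plate_green_top (a point): White round judging plate, 110 mm in diameter, 10 mm high, flat-topped without a rim, with a green disc 74 mm in diameter in its middle; fixed to the table. This point is the centre of its top face; z is up.
- plate_blue_top (a point): White round judging plate, 110 mm in diameter, 10 mm high, flat-topped without a rim, with a blue disc 74 mm in diameter in its middle; fixed to the table. This point is the centre of its top face; z is up.
- puck_red_mid (a point): Plain flat red sugar puck, 50 mm in diameter and 18 mm high, lying loose on the table; not a rose, it stays where it is. This point is at its centre, 9 mm above the table.
- puck_yellow_mid (a point): Plain flat yellow sugar puck, 50 mm in diameter and 18 mm high, lying loose on the table; not a rose, it stays where it is. This point is at its centre, 9 mm above the table.
There are look-alikes about, which are no part of the job. There is more than one size of the part that bears rose_yellow_mid; the job needs the middle-sized.

How it is judged:
By the outcome, as a careful person would: the job done as asked, in the order asked, and still so for the second after the job is handed in, with the robot touching nothing.
It also fails if it takes over 102 s, if anything falls off the work surface, if the arm or the gripper's body presses on something with over 40 N, if the wrist force passes 120 N, or if a joint passes its speed limit or range.

### The arm

A 7-joint arm with a two-finger parallel gripper is mounted at the origin on the work surface. World frame = base frame: x ahead of the robot, y to its left, z up, the work surface at z = 0. Lengths are in m, angles in rad, forces in N, time in s.
With the tool pointing down it reaches from about 0.4 to 0.85 m from the base axis. Payload 4.4 kg.
Tool frame: the origin (TCP) lies midway between the tips of the shut fingers; the grasp point (between the pads) lies 19 mm behind it; x points along the fingers, z is the direction in which the jaws open and shut, and the axes are right-handed (so a half turn about x gives the same grasp; the last joint's range is limited). The gripper opens to 94 mm and grips with 3 to 60 N. Pads are 16 mm wide; open, the fingers measure 119 mm over their backs; the gripper's body (75 mm by 177 mm) begins 78 mm behind the grasp point.
Start: joints at [-1.303, 0.628, 0.038, 1.517, -0.027, 0.996, -0.02], TCP at [0.213, 0.614, 0.205] pointing down, gripper open.
Joint ranges: [-3.06, 3.06], [-0.37, 2.12], [-1.25, 1.32], [0.18, 2.47], [-1.1, 4.24], [0.23, 1.98], [-2.94, 2.94]. Speed limits (rad/s): [2.57, 2.57, 3.14, 3.14, 3.14, 3.14, 3.14].

### API

Orientations are given as a unit quaternion [w, x, y, z].
In Python, from station import ctrl, vision, ticket, masks_of gives the robot as it stands.
- The arm moves only by the tool move_arm, never from a script. Its argument "motion" is a list of rows, each an object of numbers: "tx", "ty", "tz": the shift along the tool's x, y, z in m; "wx", "wy", "wz": the turn, a rotation vector about the tool's x, y, z in degrees. In form: [{"tx": .., "ty": .., "tz": .., "wx": .., "wy": .., "wz": ..}, ...]. A call has 1 to 12 rows; each row shifts and turns the commanded pose from where the row before left it, along the tool's axes as they then stand; what a row does not reach is not made up. A row lasts 1/12 s, in which the tool goes at most 41.7 mm and 7.16 degrees, less where a joint would pass 70% of its speed; a pose out of reach is approached as far as the arm can. A call with a gripper value outside its range is refused whole. "jaw" is the closure, from 0 (fully open) to 1 (shut), set as the call begins (left out, the last holds). The fingers move at their own pace and stop on an object; "grip_force" is the grip in N (left out, the last holds). Time passes only in rows, so rows that do not move let the fingers close. It gives the time, the measured TCP pose, the force and the opening at its end, in the units of the state.
- ctrl.read_state(): the state, without advancing time (a new reading comes with each control period).
- vision.read_camera(name): name is "side" or "top" or "wrist"; returns a dict with "frame" (400x640x3 uint8, blue, green, red), "z_map" (400x640 float32, m along the optical axis (not along the pixel's ray), 0 where there is no reading), "fx", "fy", "cx", "cy" (pixels), "eye" and "orientation" of the camera in the world. Camera axes: x right, y down, z forward; pixel columns grow to the right and rows downward; lengths in m; the calibration is good to about 2 mm. A picture is of the moment at which its call begins.
- ticket.sign_off(): hands the job in, once; it reports no verdict.
Trained networks look in a picture, given as the dict that the camera call returned (one of the last four; its "shot" number tells which), for a name from the list of things; names that differ only in an ending like _2 or _b are one class to them, and where a whole thing is asked for, a point or a joint stands for the part that bears it (a point fixed in the world has none). Each returns a list of dicts, best first, with "p" (0 to 1); they miss things now and then, are a little off and sometimes report something else, mostly with a low value. They report only what shows in the picture. A call takes as long as a camera call. They do not tell look-alikes from the thing itself.
- masks_of(picture, target): "mask" (400x640 bool, what is visible of it) and "extent" ([centre column, centre row, width, height] in pixels, round what is visible of it).
The state is a dict: "time": time; "joints": joint angles; "joint_velocities": joint speeds; "joint_torque": joint torques, N m; "tcp_pos": TCP position; "orientation": TCP orientation; "contact_force": force on the tool from outside, world axes, zero at the start; "torque": the same for the moment, N m; "grip_width": finger opening in m.
Only numpy, scipy, OpenCV 4.12 (cv2) and the standard library are available. Lean on these libraries where they do the work, as an engineer would, in place of code of your own. Each camera call takes 0.05 s, during which the arm holds its last target.

## Working session

There is one attempt and no reset: what is moved stays moved. The work goes in short steps, Python scripts to look and compute and a tool call to move; the robot and the scene stay as the last step left them, time stands still between calls to the robot, and variables do not carry over. Pictures are saved under pics/ and viewed, and the job is handed in when it is done.

Besides the shell and the picture viewer there is one more tool, called as name([rows], argument=value, ...), one row to a line, values as JSON. move_arm: Moves the arm, as the interface text tells. Its arguments: {"type":"object","properties":{"motion":{"type":"array","items":{"type":"object","properties":{"tx":{"type":"number"},"ty":{"type":"number"},"tz":{"type":"number"},"wx":{"type":"number"},"wy":{"type":"number"},"wz":{"type":"number"}}}},"jaw":{"type":"number"},"grip_force":{"type":"number"}},"required":["motion"]}

```bash
ls; mkdir -p pics; cat > h.py <<'E'
import numpy as np, cv2
from scipy.spatial.transform import Rotation as R
from station import ctrl, vision, ticket, masks_of
def rot(q): return R.from_quat([q[1],q[2],q[3],q[0]]).as_matrix()
def pts(p):
    z=p["z_map"]; v,u=np.mgrid[:400,:640]
    c=np.stack([(u-p["cx"])/p["fx"]*z,(v-p["cy"])/p["fy"]*z,z],-1)
    w=c@rot(p["orientation"]).T+np.array(p["eye"]); w[z==0]=np.nan
    return w
E
python3 - <<'E'
from h import *
s=ctrl.read_state()
for k in s: print(k,np.round(s[k],3))
print(rot(s["orientation"]).round(3))
for n in ["top","side"]:
    p=vision.read_camera(n); cv2.imwrite(f"pics/{n}0.png",p["frame"]); print(n,p["eye"],p["orientation"],p["fx"])
E
```

```text
pics
time 0.0
joints [-1.303  0.629  0.038  1.518 -0.027  0.996 -0.02 ]
joint_velocities [-0.001  0.001  0.001 -0.001  0.001  0.002  0.   ]
joint_torque [-0.0000e+00 -5.4972e+01  1.1430e+00 -1.8664e+01 -5.2000e-02  2.3000e-02
  0.0000e+00]
tcp_pos [0.213 0.613 0.205]
orientation [ 0.576 -0.41   0.577  0.41 ]
contact_force [-0.382 -0.11  -0.436]
torque [-0.01   0.024  0.019]
grip_width 0.094
[[-0.001 -0.945  0.328]
 [-0.002  0.328  0.945]
 [-1.    -0.    -0.002]]
top [0.29519248 0.00281283 1.15653376] [-0.05930168  0.71109449 -0.69843107  0.05497256] 501.2924000898601
side [ 0.02597036 -0.55845508  0.73746921] [-0.36134694  0.8688409  -0.31456691  0.12486609] 425.3407685555065
```

View pics/top0.png

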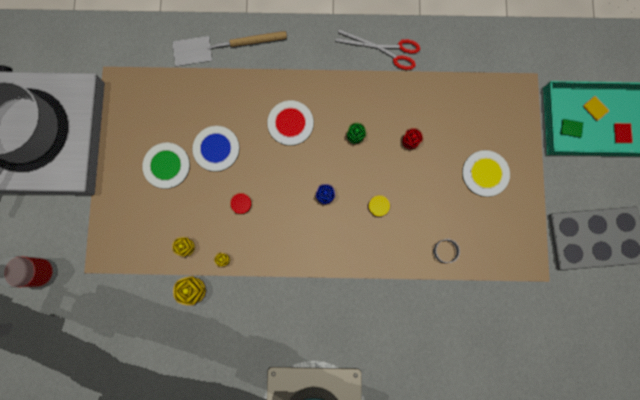

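View pics/side0.png

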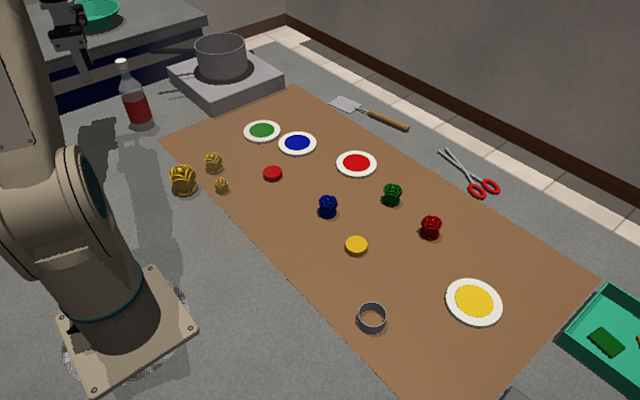

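The top view shows the candidates. Red is the rose (412,139), the puck (241,204) or the red tray tile (623,133). Yellow is roses at (183,247), (222,260) and (190,291), the puck (379,206) or the tray tile (596,108). Green is the rose (356,133) or the tile (572,128). Blue is the rose (325,195). The middle-sized yellow looks like (183,247), so I'll measure all three.

```bash
python3 - <<'E'
from h import *
p=vision.read_camera("top"); W=pts(p)
for n in ["rose_red_mid","rose_yellow_mid","rose_green_mid","rose_blue_mid","plate_red_top","plate_yellow_top","plate_green_top","plate_blue_top","puck_red_mid","puck_yellow_mid"]:
    if n.startswith("plate"): pass
    try: L=masks_of(p,n)
    except Exception as e: print(n,e); continue
    for d in L[:4]:
        w=W[d["mask"]]; w=w[np.isfinite(w[:,0])]
        top=np.percentile(w[:,2],95)
        hull=w[w[:,2]>0.006]
        c,r=cv2.minEnclosingCircle(hull[:,:2].astype(np.float32)) if len(hull)>3 else (0,0)
        print(n,round(d["p"],2),np.round(d["extent"],1),"mean",w.mean(0).round(3),"top",top.round(3),"circ",np.round(c,4),round(r*2,3),len(w))
# coloured blobs
hsv=cv2.cvtColor(p["frame"],cv2.COLOR_BGR2HSV)
for nm,lo,hi in [("red",0,8),("red2",172,180),("yel",20,35),("gre",50,75),("blu",110,130)]:
    m=((hsv[...,0]>=lo)&(hsv[...,0]<=hi)&(hsv[...,1]>140)&(hsv[...,2]>40)).astype(np.uint8)
    n,l,st,ce=cv2.connectedComponentsWithStats(m)
    for i in range(1,n):
        if st[i,4]>60:
            w=W[l==i]; print(nm,ce[i].round(1),st[i,4],np.nanmean(w,0).round(4),"zmax",np.nanpercentile(w[:,2],95).round(3), "ext",(np.nanmax(w,0)-np.nanmin(w,0)).round(3),"midbox",((np.nanmax(w,0)+np.nanmin(w,0))/2).round(4))
cv2.imwrite("pics/yel.png",cv2.resize(p["frame"][225:315,150:260],None,fx=5,fy=5,interpolation=cv2.INTER_CUBIC))
E
```

```text
rose_red_mid 0.81 [411.9 137.9  19.5  20.9] mean [ 0.622 -0.215  0.033] top 0.049 circ [ 0.6241 -0.2166] 0.047 359
rose_yellow_mid 0.92 [191.3 290.3  30.8  29.8] mean [0.267 0.276 0.048] top 0.069 circ [0.2664 0.2789] 0.065 754
rose_yellow_mid 0.72 [183.9 248.8  23.9  17.3] mean [0.363 0.299 0.033] top 0.049 circ [0.3645 0.301 ] 0.047 376
rose_yellow_mid 0.71 [221.7 260.5  13.8  12.3] mean [0.338 0.213 0.027] top 0.038 circ [0.3371 0.2133] 0.032 168
rose_green_mid 0.54 [355.9 136.2  20.3  20.5] mean [ 0.632 -0.086  0.033] top 0.049 circ [ 0.635 -0.088] 0.047 356
rose_green_mid 0.46 [378.8 204.9  20.7  16.4] mean [ 0.467 -0.14   0.018] top 0.022 circ [ 0.4672 -0.14  ] 0.048 329
rose_blue_mid 0.62 [324.3 194.1  18.   24.1] mean [ 0.489 -0.016  0.033] top 0.049 circ [ 0.4902 -0.0165] 0.046 346
plate_red_top 0.65 [291.1 124.1  46.3  41.6] mean [0.663 0.069 0.011] top 0.015 circ [0.6641 0.0686] 0.11 1625
plate_yellow_top 0.67 [488.1 173.6  50.9  42.1] mean [ 0.548 -0.391  0.01 ] top 0.014 circ [ 0.5488 -0.3914] 0.111 1755
plate_yellow_top 0.6 [167.1 164.2  48.1  44.4] mean [0.554 0.358 0.
[... 2868 characters left out ...]
[0.3387 0.214  0.0199]
yel [188.9 290.5] 730 [0.268  0.2764 0.0492] zmax 0.069 ext [0.06  0.062 0.07 ] midbox [0.269  0.2774 0.041 ]
gre [571.5 127.8] 322 [ 0.6613 -0.5968  0.0121] zmax 0.016 ext [0.045 0.052 0.012] midbox [ 0.6614 -0.5971  0.0116]
gre [355.9 132.7] 267 [ 0.6329 -0.0859  0.0372] zmax 0.049 ext [0.043 0.04  0.047] midbox [ 0.6333 -0.0852  0.028 ]
gre [165.1 164.7] 638 [0.5557 0.3586 0.0112] zmax 0.015 ext [0.066 0.067 0.015] midbox [0.5564 0.3588 0.0118]
blu [215.1 147.6] 641 [0.5988 0.2433 0.0113] zmax 0.015 ext [0.068 0.067 0.014] midbox [0.5993 0.2433 0.0114]
blu [324.9 194. ] 257 [ 0.488  -0.0164  0.0371] zmax 0.049 ext [0.041 0.039 0.051] midbox [ 0.4881 -0.0157  0.0285]
```

View pics/yel.png

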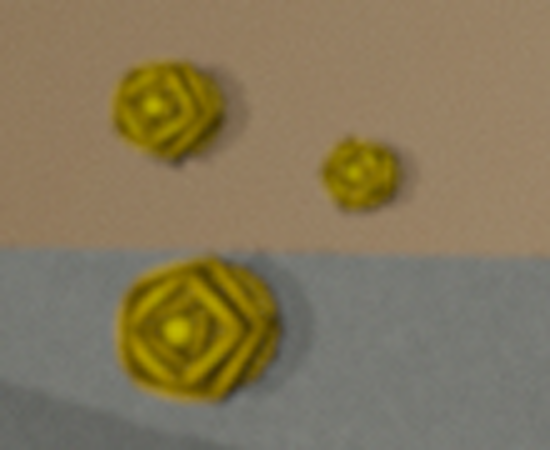

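The middle yellow is the one at (183,247): 49 mm tall and about 46 mm wide. The other two are 38/32 mm and 69/65 mm. Next I'll check the bottle near the arm's start and work out the moves.

```bash
cat >> h.py <<'E'
def plan(tgt):
    s=ctrl.read_state(); M=rot(s["orientation"]); d=np.array(tgt)-s["tcp_pos"]; t=M.T@d
    # rotation to perfect down, keeping yaw
    x=M[:,0]; e=np.cross(x,[0,0,-1]); 
    print("t",round(s["time"],2),"pos",np.round(s["tcp_pos"],4),"grip",round(s["grip_width"],4),"F",np.round(s["contact_force"],1),"mm",(t*1000).round(1),"n@30",round(np.linalg.norm(t)/.03,1),"tilt fix deg(tool)",np.degrees(M.T@e).round(2))
    print("  joints",np.round(s["joints"],2))
E
python3 - <<'E'
from h import *
p=vision.read_camera("side"); W=pts(p)
w=W[60:130,115:160].reshape(-1,3); w=w[np.isfinite(w[:,0])&(w[:,2]>0.02)]
print(w.min(0),w.max(0)); w=w[(w[:,1]<.7)];print(np.median(w,0),w[:,2].max())
p=vision.read_camera("top"); W=pts(p)
for n in ["rose_red_mid","rose_yellow_mid","rose_green_mid","rose_blue_mid"]:
  for d in masks_of(p,n)[:2]:
    w=W[d["mask"]]; w=w[w[:,2]>0.03]
    if len(w)>5: print(n,np.round(cv2.minEnclosingCircle(w[:,:2].astype(np.float32))[0],4),((w.min(0)+w.max(0))/2).round(4))
plan([0.213,0.614,0.30])
plan([0.624,-0.217,0.3])
E
```

```text
[0.26472049 0.58225292 0.02042134] [0.32865471 0.62925875 0.21196234]
[0.29198799 0.59759898 0.10797688] 0.21196233958794541
rose_red_mid [ 0.6231 -0.217 ] [ 0.6222 -0.2165  0.0419]
rose_yellow_mid [0.3643 0.3011] [0.3638 0.3002 0.0413]
rose_yellow_mid [0.2677 0.2782] [0.2681 0.2766 0.0521]
rose_green_mid [ 0.6343 -0.0859] [ 0.6338 -0.0851  0.0425]
rose_blue_mid [ 0.4893 -0.0167] [ 0.4887 -0.0168  0.0418]
t 0.95 pos [0.2129 0.6142 0.2055] grip 0.0938 F [ 0.6 -0.9 -0.7] mm [-94.5  -0.1  -0.1] n@30 3.1 tilt fix deg(tool) [-0.    0.01 -0.  ]
  joints [-1.3   0.63  0.04  1.52 -0.03  1.   -0.02]
t 0.95 pos [0.2129 0.6142 0.2055] grip 0.0938 F [ 0.6 -0.9 -0.7] mm [ -94.6 -660.7 -650.6] n@30 31.1 tilt fix deg(tool) [-0.    0.01 -0.  ]
  joints [-1.3   0.63  0.04  1.52 -0.03  1.   -0.02]
```

move_arm([
  {"tx": -0.03},
  {"tx": -0.03},
  {"tx": -0.035},
  {"ty": -0.02, "tz": -0.02},
  {"ty": -0.02, "tz": -0.02},
  {"ty": -0.02, "tz": -0.02},
  {"ty": -0.02, "tz": -0.02},
  {"ty": -0.02, "tz": -0.02},
  {"ty": -0.02, "tz": -0.02},
  {"ty": -0.02, "tz": -0.02},
  {"ty": -0.02, "tz": -0.02},
  {"ty": -0.02, "tz": -0.02},
], jaw=0, grip_force=20)

```text
$.motion[0]: bad value
```

move_arm([
  {"ty": -0.025, "tz": -0.025},
  {"ty": -0.025, "tz": -0.025},
  {"ty": -0.025, "tz": -0.025},
  {"ty": -0.025, "tz": -0.025},
  {"ty": -0.025, "tz": -0.025},
  {"ty": -0.025, "tz": -0.025},
  {"ty": -0.025, "tz": -0.025},
  {"ty": -0.025, "tz": -0.025},
  {"ty": -0.025, "tz": -0.025},
  {"ty": -0.025, "tz": -0.025},
  {"ty": -0.025, "tz": -0.025},
  {"ty": -0.025, "tz": -0.025},
])

```text
$.motion[0]: bad value
```

```bash
python3 -c "
from h import *
plan([0.6235,-0.2165,0.12])"
```

```text
t 0.95 pos [0.2129 0.6142 0.2055] grip 0.0938 F [ 0.6 -0.9 -0.7] mm [  85.4 -660.1 -650.3] n@30 31.0 tilt fix deg(tool) [-0.    0.01 -0.  ]
  joints [-1.3   0.63  0.04  1.52 -0.03  1.   -0.02]
```

All six keys are required in each row.

move_arm([
  {"tx": -0.03, "ty": 0, "tz": 0, "wx": 0, "wy": 0, "wz": 0},
  {"tx": -0.03, "ty": 0, "tz": 0, "wx": 0, "wy": 0, "wz": 0},
  {"tx": -0.035, "ty": 0, "tz": 0, "wx": 0, "wy": 0, "wz": 0},
  {"tx": 0, "ty": -0.02, "tz": -0.02, "wx": 0, "wy": 0, "wz": 0},
  {"tx": 0, "ty": -0.02, "tz": -0.02, "wx": 0, "wy": 0, "wz": 0},
  {"tx": 0, "ty": -0.02, "tz": -0.02, "wx": 0, "wy": 0, "wz": 0},
  {"tx": 0, "ty": -0.02, "tz": -0.02, "wx": 0, "wy": 0, "wz": 0},
  {"tx": 0, "ty": -0.02, "tz": -0.02, "wx": 0, "wy": 0, "wz": 0},
  {"tx": 0, "ty": -0.02, "tz": -0.02, "wx": 0, "wy": 0, "wz": 0},
  {"tx": 0, "ty": -0.02, "tz": -0.02, "wx": 0, "wy": 0, "wz": 0},
], jaw=0, grip_force=20)

```text
time: 1.78
tcp_pos: [0.2998, 0.4347, 0.3007]
orientation: [0.576, -0.41, 0.576, 0.41]
contact_force: [1.6, 0.2, 0.8]
grip_width: 0.0937
```

```bash
python3 -c "
from h import *
plan([0.6235,-0.2165,0.12])"
```

```text
t 1.78 pos [0.2998 0.4347 0.3007] grip 0.0937 F [1.6 0.2 0.8] mm [ 180.5 -519.2 -509.3] n@30 25.0 tilt fix deg(tool) [0.   0.03 0.  ]
  joints [-1.07  0.35  0.07  1.72 -0.03  1.07  0.25]
```

move_arm([
  {"tx": 0, "ty": -0.025, "tz": -0.025, "wx": 0, "wy": 0, "wz": 0},
  {"tx": 0, "ty": -0.025, "tz": -0.025, "wx": 0, "wy": 0, "wz": 0},
  {"tx": 0, "ty": -0.025, "tz": -0.025, "wx": 0, "wy": 0, "wz": 0},
  {"tx": 0, "ty": -0.025, "tz": -0.025, "wx": 0, "wy": 0, "wz": 0},
  {"tx": 0, "ty": -0.025, "tz": -0.025, "wx": 0, "wy": 0, "wz": 0},
  {"tx": 0, "ty": -0.025, "tz": -0.025, "wx": 0, "wy": 0, "wz": 0},
  {"tx": 0, "ty": -0.025, "tz": -0.025, "wx": 0, "wy": 0, "wz": 0},
  {"tx": 0, "ty": -0.025, "tz": -0.025, "wx": 0, "wy": 0, "wz": 0},
  {"tx": 0, "ty": -0.025, "tz": -0.025, "wx": 0, "wy": 0, "wz": 0},
  {"tx": 0, "ty": -0.025, "tz": -0.025, "wx": 0, "wy": 0, "wz": 0},
  {"tx": 0, "ty": -0.025, "tz": -0.025, "wx": 0, "wy": 0, "wz": 0},
  {"tx": 0, "ty": -0.025, "tz": -0.025, "wx": 0, "wy": 0, "wz": 0},
])

```text
time: 2.78
tcp_pos: [0.485, 0.0527, 0.3008]
orientation: [0.576, -0.41, 0.576, 0.41]
contact_force: [0.3, -0.1, 0.6]
grip_width: 0.094
```

move_arm([
  {"tx": 0.02, "ty": -0.025, "tz": -0.025, "wx": 0, "wy": 0, "wz": 0},
  {"tx": 0.02, "ty": -0.025, "tz": -0.025, "wx": 0, "wy": 0, "wz": 0},
  {"tx": 0.02, "ty": -0.025, "tz": -0.025, "wx": 0, "wy": 0, "wz": 0},
  {"tx": 0.02, "ty": -0.025, "tz": -0.025, "wx": 0, "wy": 0, "wz": 0},
  {"tx": 0.02, "ty": -0.025, "tz": -0.025, "wx": 0, "wy": 0, "wz": 0},
  {"tx": 0.02, "ty": -0.025, "tz": -0.025, "wx": 0, "wy": 0, "wz": 0},
  {"tx": 0.02, "ty": -0.025, "tz": -0.025, "wx": 0, "wy": 0, "wz": 0},
  {"tx": 0.02, "ty": -0.025, "tz": -0.025, "wx": 0, "wy": 0, "wz": 0},
  {"tx": 0.0, "ty": -0.015, "tz": -0.01, "wx": 0, "wy": 0, "wz": 0},
  {"tx": 0, "ty": 0, "tz": 0, "wx": 0, "wy": 0, "wz": 0},
])

```text
time: 3.62
tcp_pos: [0.6191, -0.22, 0.1388]
orientation: [0.576, -0.409, 0.578, 0.408]
contact_force: [-0.3, 0.1, -0.1]
grip_width: 0.0938
```

```bash
python3 -c "
from h import *
plan([0.6235,-0.2165,0.011])
p=vision.read_camera('wrist'); cv2.imwrite('pics/w1.png',p['frame'])
p=vision.read_camera('side'); cv2.imwrite('pics/s1.png',p['frame'])"
```

```text
t 3.62 pos [ 0.6191 -0.22    0.1388] grip 0.0938 F [-0.3  0.1 -0.1] mm [127.7  -3.    5.2] n@30 4.3 tilt fix deg(tool) [ 0.   -0.18  0.02]
  joints [ 0.16  0.72  0.24  1.57 -0.2   0.88  1.7 ]
```

View pics/w1.png

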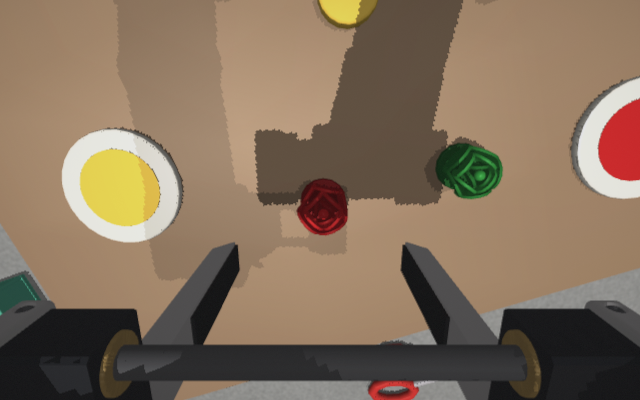

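View pics/s1.png

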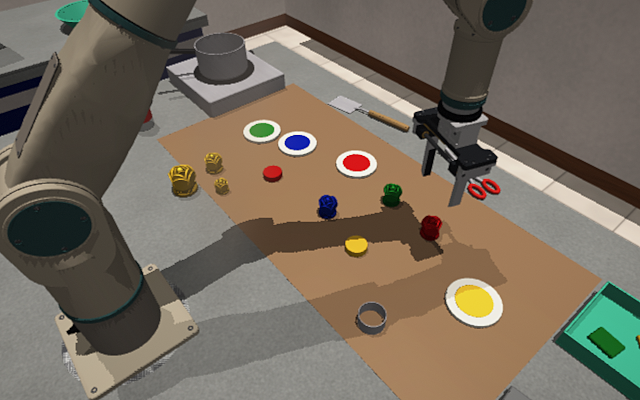

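The wrist view shows the red rose at (323,207), between the fingers. The side view shows the gripper above it. I'll descend now.

move_arm([
  {"tx": 0.025, "ty": -0.003, "tz": 0.005, "wx": 0, "wy": 0, "wz": 0},
  {"tx": 0.025, "ty": 0, "tz": 0, "wx": 0, "wy": 0, "wz": 0},
  {"tx": 0.025, "ty": 0, "tz": 0, "wx": 0, "wy": 0, "wz": 0},
  {"tx": 0.025, "ty": 0, "tz": 0, "wx": 0, "wy": 0, "wz": 0},
  {"tx": 0.018, "ty": 0, "tz": 0, "wx": 0, "wy": 0, "wz": 0},
  {"tx": 0.009, "ty": 0, "tz": 0, "wx": 0, "wy": 0, "wz": 0},
  {"tx": 0, "ty": 0, "tz": 0, "wx": 0, "wy": 0, "wz": 0},
])

```text
time: 4.3
tcp_pos: [0.6221, -0.2082, 0.0123]
orientation: [0.575, -0.409, 0.576, 0.412]
contact_force: [-0.9, 0.0, -0.3]
grip_width: 0.0942
```

```bash
python3 -c "
from h import *
plan([0.6235,-0.2165,0.011])
p=vision.read_camera('wrist'); cv2.imwrite('pics/w2.png',p['frame'])"
```

```text
t 4.3 pos [ 0.6221 -0.2082  0.0123] grip 0.0942 F [-0.9  0.  -0.3] mm [ 1.3 -4.1 -7.4] n@30 0.3 tilt fix deg(tool) [-0.    0.06 -0.2 ]
  joints [ 0.17  0.88  0.18  1.63 -0.24  0.65  1.72]
```

View pics/w2.png

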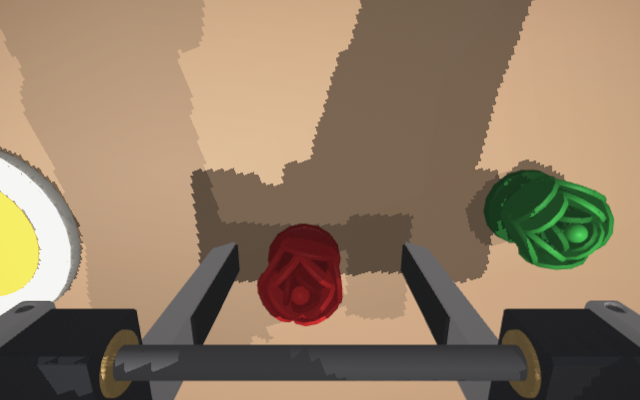

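The rose is at (300,290), left of the jaw centre, which agrees with the state reading (tz −7 mm). I'll correct that, then close.

move_arm([
  {"tx": 0, "ty": -0.004, "tz": -0.007, "wx": 0, "wy": 0, "wz": 0},
  {"tx": 0, "ty": 0, "tz": 0, "wx": 0, "wy": 0, "wz": 0},
  {"tx": 0, "ty": 0, "tz": 0, "wx": 0, "wy": 0, "wz": 0},
])

```text
time: 4.6
tcp_pos: [0.6257, -0.2202, 0.0151]
orientation: [0.577, -0.411, 0.576, 0.409]
contact_force: [0.4, -0.2, -0.1]
grip_width: 0.0942
```

```bash
python3 -c "
from h import *
plan([0.6235,-0.2165,0.011])"
```

```text
t 4.6 pos [ 0.6257 -0.2202  0.0151] grip 0.0942 F [ 0.4 -0.2 -0.1] mm [4.1 3.4 2.8] n@30 0.2 tilt fix deg(tool) [-0.   -0.03  0.17]
  joints [ 0.19  0.89  0.19  1.62 -0.24  0.66  1.73]
```

move_arm([
  {"tx": 0.002, "ty": 0.002, "tz": 0.002, "wx": 0, "wy": 0, "wz": 0},
  {"tx": 0, "ty": 0, "tz": 0, "wx": 0, "wy": 0, "wz": 0},
  {"tx": 0, "ty": 0, "tz": 0, "wx": 0, "wy": 0, "wz": 0},
  {"tx": 0, "ty": 0, "tz": 0, "wx": 0, "wy": 0, "wz": 0},
])

```text
time: 4.93
tcp_pos: [0.6235, -0.216, 0.0115]
orientation: [0.576, -0.41, 0.576, 0.41]
contact_force: [0.1, 0.1, -0.3]
grip_width: 0.0941
```

move_arm([
  {"tx": 0, "ty": 0, "tz": 0, "wx": 0, "wy": 0, "wz": 0},
  {"tx": 0, "ty": 0, "tz": 0, "wx": 0, "wy": 0, "wz": 0},
  {"tx": 0, "ty": 0, "tz": 0, "wx": 0, "wy": 0, "wz": 0},
  {"tx": 0, "ty": 0, "tz": 0, "wx": 0, "wy": 0, "wz": 0},
  {"tx": 0, "ty": 0, "tz": 0, "wx": 0, "wy": 0, "wz": 0},
  {"tx": 0, "ty": 0, "tz": 0, "wx": 0, "wy": 0, "wz": 0},
  {"tx": 0, "ty": 0, "tz": 0, "wx": 0, "wy": 0, "wz": 0},
  {"tx": 0, "ty": 0, "tz": 0, "wx": 0, "wy": 0, "wz": 0},
], jaw=1, grip_force=20)

```text
time: 5.6
tcp_pos: [0.6235, -0.2164, 0.0114]
orientation: [0.576, -0.41, 0.576, 0.41]
contact_force: [0.2, 0.0, 0.2]
grip_width: 0.0443
```

```bash
python3 -c "
from h import *
plan([0.6642,0.0686,0.10])"
```

```text
t 5.6 pos [ 0.6235 -0.2164  0.0114] grip 0.0443 F [0.2 0.  0.2] mm [-88.6  54.9 282.6] n@30 10.0 tilt fix deg(tool) [ 0.   -0.01 -0.  ]
  joints [ 0.18  0.89  0.19  1.62 -0.24  0.65  1.73]
```

move_arm([
  {"tx": -0.015, "ty": 0, "tz": 0, "wx": 0, "wy": 0, "wz": 0},
  {"tx": -0.025, "ty": 0, "tz": 0, "wx": 0, "wy": 0, "wz": 0},
  {"tx": -0.03, "ty": 0, "tz": 0, "wx": 0, "wy": 0, "wz": 0},
  {"tx": -0.03, "ty": 0.003, "tz": 0.015, "wx": 0, "wy": 0, "wz": 0},
  {"tx": -0.01, "ty": 0.005, "tz": 0.025, "wx": 0, "wy": 0, "wz": 0},
  {"tx": 0, "ty": 0.006, "tz": 0.03, "wx": 0, "wy": 0, "wz": 0},
  {"tx": 0, "ty": 0.006, "tz": 0.03, "wx": 0, "wy": 0, "wz": 0},
  {"tx": 0, "ty": 0.006, "tz": 0.03, "wx": 0, "wy": 0, "wz": 0},
  {"tx": 0, "ty": 0.006, "tz": 0.03, "wx": 0, "wy": 0, "wz": 0},
  {"tx": 0, "ty": 0.006, "tz": 0.03, "wx": 0, "wy": 0, "wz": 0},
  {"tx": 0, "ty": 0.006, "tz": 0.03, "wx": 0, "wy": 0, "wz": 0},
  {"tx": 0, "ty": 0.006, "tz": 0.03, "wx": 0, "wy": 0, "wz": 0},
])

```text
time: 6.6
tcp_pos: [0.658, 0.0379, 0.1213]
orientation: [0.576, -0.41, 0.576, 0.41]
contact_force: [0.6, -0.0, -0.8]
grip_width: 0.0436
```

move_arm([
  {"tx": 0, "ty": 0.005, "tz": 0.022, "wx": 0, "wy": 0, "wz": 0},
  {"tx": 0, "ty": 0, "tz": 0.01, "wx": 0, "wy": 0, "wz": 0},
  {"tx": 0.02, "ty": 0, "tz": 0, "wx": 0, "wy": 0, "wz": 0},
  {"tx": 0.02, "ty": 0, "tz": 0, "wx": 0, "wy": 0, "wz": 0},
  {"tx": 0.02, "ty": 0, "tz": 0, "wx": 0, "wy": 0, "wz": 0},
  {"tx": 0.015, "ty": 0, "tz": 0, "wx": 0, "wy": 0, "wz": 0},
  {"tx": 0, "ty": 0, "tz": 0, "wx": 0, "wy": 0, "wz": 0},
  {"tx": 0, "ty": 0, "tz": 0, "wx": 0, "wy": 0, "wz": 0},
  {"tx": 0, "ty": 0, "tz": 0, "wx": 0, "wy": 0, "wz": 0},
])

```text
time: 7.35
tcp_pos: [0.6648, 0.0673, 0.0474]
orientation: [0.577, -0.41, 0.576, 0.409]
contact_force: [0.0, 0.6, -0.4]
grip_width: 0.0437
```

```bash
python3 -c "
from h import *
plan([0.6642,0.0686,0.0222])
p=vision.read_camera('wrist'); cv2.imwrite('pics/w3.png',p['frame'])"
```

```text
t 7.35 pos [0.6648 0.0673 0.0474] grip 0.0437 F [ 0.   0.6 -0.4] mm [25.2  1.   1. ] n@30 0.8 tilt fix deg(tool) [0.   0.   0.08]
  joints [-0.27  0.85  0.23  1.59 -0.26  0.73  1.31]
```

View pics/w3.png

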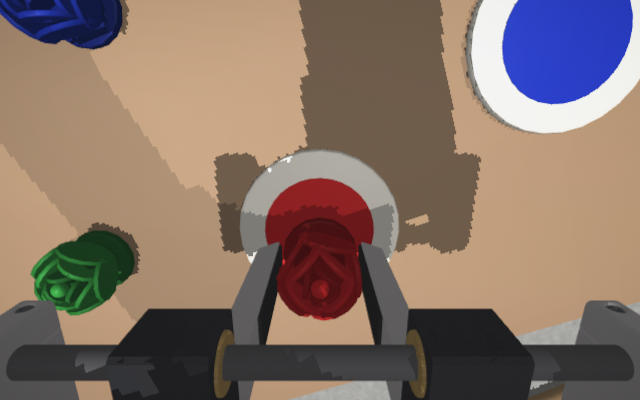

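The rose at (320,270) is centred sideways over the red plate at (320,220). I'll lower it and release.

move_arm([
  {"tx": 0.01, "ty": 0.001, "tz": 0.001, "wx": 0, "wy": 0, "wz": 0},
  {"tx": 0.01, "ty": 0, "tz": 0, "wx": 0, "wy": 0, "wz": 0},
  {"tx": 0.004, "ty": 0, "tz": 0, "wx": 0, "wy": 0, "wz": 0},
  {"tx": 0.001, "ty": 0, "tz": 0, "wx": 0, "wy": 0, "wz": 0},
  {"tx": 0, "ty": 0, "tz": 0, "wx": 0, "wy": 0, "wz": 0},
  {"tx": 0, "ty": 0, "tz": 0, "wx": 0, "wy": 0, "wz": 0},
  {"tx": 0, "ty": 0, "tz": 0, "wx": 0, "wy": 0, "wz": 0},
])

```text
time: 7.98
tcp_pos: [0.6632, 0.0695, 0.0211]
orientation: [0.576, -0.41, 0.576, 0.41]
contact_force: [-0.4, 1.0, -0.5]
grip_width: 0.044
```

```bash
python3 -c "
from h import *
plan([0.6642,0.0686,0.0222])"
```

```text
t 7.98 pos [0.6632 0.0695 0.0211] grip 0.044 F [-0.4  1.  -0.5] mm [-1.1 -1.3 -0.5] n@30 0.1 tilt fix deg(tool) [ 0.   -0.01 -0.02]
  joints [-0.27  0.89  0.22  1.6  -0.27  0.69  1.32]
```

move_arm([
  {"tx": 0, "ty": 0, "tz": 0, "wx": 0, "wy": 0, "wz": 0},
  {"tx": 0, "ty": 0, "tz": 0, "wx": 0, "wy": 0, "wz": 0},
  {"tx": 0, "ty": 0, "tz": 0, "wx": 0, "wy": 0, "wz": 0},
  {"tx": 0, "ty": 0, "tz": 0, "wx": 0, "wy": 0, "wz": 0},
  {"tx": 0, "ty": 0, "tz": 0, "wx": 0, "wy": 0, "wz": 0},
  {"tx": 0, "ty": 0, "tz": 0, "wx": 0, "wy": 0, "wz": 0},
  {"tx": -0.015, "ty": 0, "tz": 0, "wx": 0, "wy": 0, "wz": 0},
  {"tx": -0.025, "ty": 0, "tz": 0, "wx": 0, "wy": 0, "wz": 0},
  {"tx": -0.03, "ty": 0, "tz": 0, "wx": 0, "wy": 0, "wz": 0},
  {"tx": -0.03, "ty": 0, "tz": 0, "wx": 0, "wy": 0, "wz": 0},
  {"tx": -0.03, "ty": 0, "tz": 0, "wx": 0, "wy": 0, "wz": 0},
], jaw=0)

```text
time: 8.9
tcp_pos: [0.6631, 0.0694, 0.1527]
orientation: [0.576, -0.41, 0.576, 0.41]
contact_force: [0.2, -0.1, 0.0]
grip_width: 0.0938
```

```bash
python3 -c "
from h import *
plan([0.364,0.301,0.15])
p=vision.read_camera('wrist'); cv2.imwrite('pics/w4.png',p['frame'])"
```

```text
t 8.9 pos [0.6631 0.0694 0.1527] grip 0.0938 F [ 0.2 -0.1  0. ] mm [  2.8 358.5 120.8] n@30 12.6 tilt fix deg(tool) [ 0.   -0.01 -0.02]
  joints [-0.3   0.72  0.27  1.52 -0.22  0.93  1.28]
```

View pics/w4.png

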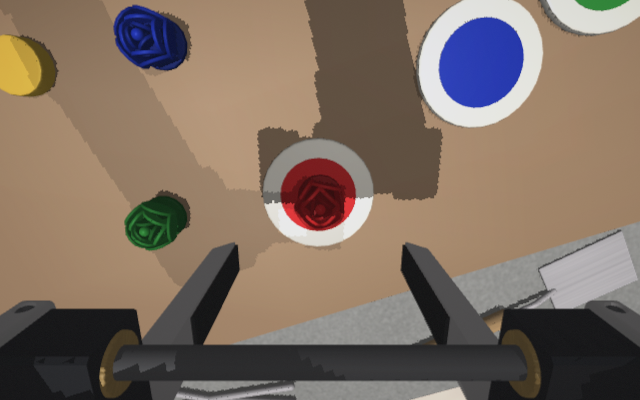

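Red stands upright inside its disc at (318,200). Next is yellow.

move_arm([
  {"tx": 0, "ty": 0.02, "tz": 0.007, "wx": 0, "wy": 0, "wz": 0},
  {"tx": 0, "ty": 0.03, "tz": 0.01, "wx": 0, "wy": 0, "wz": 0},
  {"tx": 0, "ty": 0.03, "tz": 0.01, "wx": 0, "wy": 0, "wz": 0},
  {"tx": 0, "ty": 0.03, "tz": 0.01, "wx": 0, "wy": 0, "wz": 0},
  {"tx": 0, "ty": 0.03, "tz": 0.01, "wx": 0, "wy": 0, "wz": 0},
  {"tx": 0, "ty": 0.03, "tz": 0.01, "wx": 0, "wy": 0, "wz": 0},
  {"tx": 0, "ty": 0.03, "tz": 0.01, "wx": 0, "wy": 0, "wz": 0},
  {"tx": 0, "ty": 0.03, "tz": 0.01, "wx": 0, "wy": 0, "wz": 0},
  {"tx": 0, "ty": 0.03, "tz": 0.01, "wx": 0, "wy": 0, "wz": 0},
  {"tx": 0, "ty": 0.03, "tz": 0.01, "wx": 0, "wy": 0, "wz": 0},
  {"tx": 0, "ty": 0.03, "tz": 0.01, "wx": 0, "wy": 0, "wz": 0},
  {"tx": 0, "ty": 0.02, "tz": 0.007, "wx": 0, "wy": 0, "wz": 0},
])

```text
time: 9.95
tcp_pos: [0.3767, 0.2904, 0.1514]
orientation: [0.575, -0.41, 0.576, 0.411]
contact_force: [0.5, 0.3, -0.3]
grip_width: 0.0941
```

move_arm([
  {"tx": 0, "ty": 0.018, "tz": 0.007, "wx": 0, "wy": 0, "wz": 0},
  {"tx": 0, "ty": 0, "tz": 0, "wx": 0, "wy": 0, "wz": 0},
  {"tx": 0, "ty": 0, "tz": 0, "wx": 0, "wy": 0, "wz": 0},
  {"tx": 0, "ty": 0, "tz": 0, "wx": 0, "wy": 0, "wz": 0},
])

```text
time: 10.28
tcp_pos: [0.3657, 0.3006, 0.1516]
orientation: [0.577, -0.41, 0.576, 0.41]
contact_force: [0.3, -0.7, -0.2]
grip_width: 0.094
```

```bash
python3 -c "
from h import *
plan([0.364,0.301,0.0115])
p=vision.read_camera('wrist'); cv2.imwrite('pics/w5.png',p['frame'])"
```

```text
t 10.28 pos [0.3657 0.3006 0.1516] grip 0.094 F [ 0.3 -0.7 -0.2] mm [140.1   1.9  -0.2] n@30 4.7 tilt fix deg(tool) [-0.    0.02  0.06]
  joints [-0.97  0.48  0.31  2.06 -0.24  0.63  0.74]
```

View pics/w5.png

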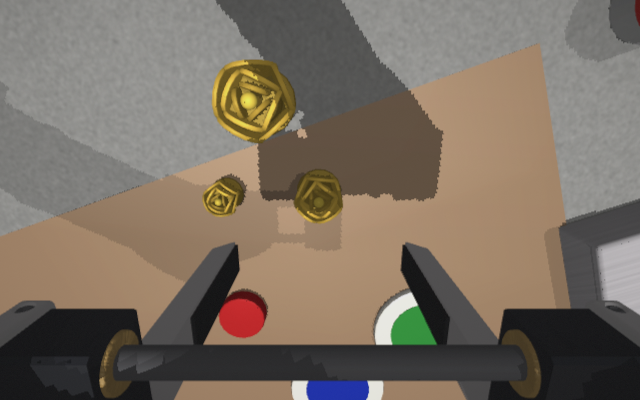

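The middle yellow rose is centred at (318,197), between the small one at (222,197) and the large one at (253,100). I'll close the jaw a little so the finger clears the small rose, then descend.

move_arm([
  {"tx": 0.02, "ty": 0.002, "tz": 0, "wx": 0, "wy": 0, "wz": 0},
  {"tx": 0.025, "ty": 0, "tz": 0, "wx": 0, "wy": 0, "wz": 0},
  {"tx": 0.025, "ty": 0, "tz": 0, "wx": 0, "wy": 0, "wz": 0},
  {"tx": 0.02, "ty": 0, "tz": 0, "wx": 0, "wy": 0, "wz": 0},
  {"tx": 0, "ty": 0, "tz": 0, "wx": 0, "wy": 0, "wz": 0},
  {"tx": 0, "ty": 0, "tz": 0, "wx": 0, "wy": 0, "wz": 0},
  {"tx": 0, "ty": 0, "tz": 0, "wx": 0, "wy": 0, "wz": 0},
], jaw=0.2)

```text
time: 10.92
tcp_pos: [0.3641, 0.3015, 0.0622]
orientation: [0.577, -0.41, 0.576, 0.409]
contact_force: [-0.1, 0.3, -0.0]
grip_width: 0.0752
```

```bash
python3 -c "
from h import *
plan([0.364,0.301,0.0115])
p=vision.read_camera('wrist'); cv2.imwrite('pics/w6.png',p['frame'])"
```

```text
t 10.92 pos [0.3641 0.3015 0.0622] grip 0.0752 F [-0.1  0.3 -0. ] mm [50.7 -0.  -0.5] n@30 1.7 tilt fix deg(tool) [0.   0.05 0.05]
  joints [-0.9   0.63  0.21  2.13 -0.32  0.4   0.81]
```

View pics/w6.png

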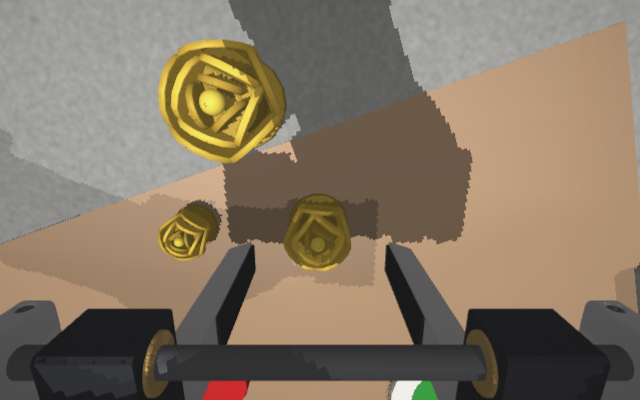

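move_arm([
  {"tx": 0.015, "ty": 0, "tz": 0, "wx": 0, "wy": 0, "wz": 0},
  {"tx": 0.015, "ty": 0, "tz": 0, "wx": 0, "wy": 0, "wz": 0},
  {"tx": 0.012, "ty": 0, "tz": 0, "wx": 0, "wy": 0, "wz": 0},
  {"tx": 0, "ty": 0, "tz": 0, "wx": 0, "wy": 0, "wz": 0},
  {"tx": 0, "ty": 0, "tz": 0, "wx": 0, "wy": 0, "wz": 0},
  {"tx": 0, "ty": 0, "tz": 0, "wx": 0, "wy": 0, "wz": 0},
])

```text
time: 11.47
tcp_pos: [0.3636, 0.3022, 0.0206]
orientation: [0.577, -0.41, 0.575, 0.41]
contact_force: [-0.7, -0.2, -0.6]
grip_width: 0.0755
```

```bash
python3 -c "
from h import *
plan([0.364,0.301,0.0115])
p=vision.read_camera('wrist'); cv2.imwrite('pics/w7.png',p['frame'])"
```

```text
t 11.47 pos [0.3636 0.3022 0.0206] grip 0.0755 F [-0.7 -0.2 -0.6] mm [ 9.1 -0.7 -1.1] n@30 0.3 tilt fix deg(tool) [-0.    0.1   0.06]
  joints [-0.86  0.71  0.16  2.15 -0.35  0.3   0.83]
```

View pics/w7.png

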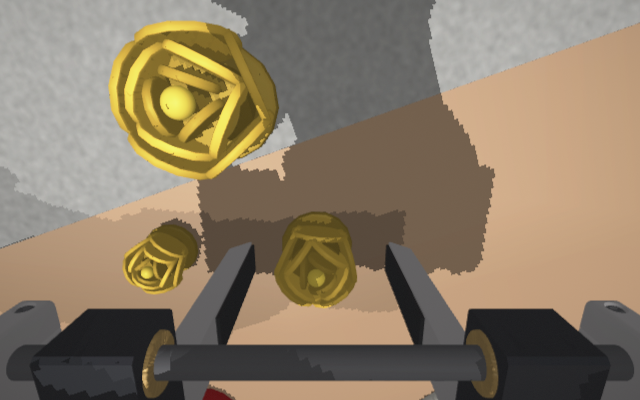

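move_arm([
  {"tx": 0.006, "ty": 0, "tz": -0.001, "wx": 0, "wy": 0, "wz": 0},
  {"tx": 0, "ty": 0, "tz": 0, "wx": 0, "wy": 0, "wz": 0},
  {"tx": 0, "ty": 0, "tz": 0, "wx": 0, "wy": 0, "wz": 0},
  {"tx": 0, "ty": 0, "tz": 0, "wx": 0, "wy": 0, "wz": 0},
])

```text
time: 11.85
tcp_pos: [0.3626, 0.3008, 0.0135]
orientation: [0.576, -0.41, 0.576, 0.41]
contact_force: [0.2, 0.3, -0.9]
grip_width: 0.0753
```

move_arm([
  {"tx": 0, "ty": 0, "tz": 0, "wx": 0, "wy": 0, "wz": 0},
  {"tx": 0, "ty": 0, "tz": 0, "wx": 0, "wy": 0, "wz": 0},
  {"tx": 0, "ty": 0, "tz": 0, "wx": 0, "wy": 0, "wz": 0},
  {"tx": 0, "ty": 0, "tz": 0, "wx": 0, "wy": 0, "wz": 0},
  {"tx": 0, "ty": 0, "tz": 0, "wx": 0, "wy": 0, "wz": 0},
  {"tx": 0, "ty": 0, "tz": 0, "wx": 0, "wy": 0, "wz": 0},
  {"tx": 0, "ty": 0, "tz": 0, "wx": 0, "wy": 0, "wz": 0},
], jaw=1, grip_force=20)

```text
time: 12.43
tcp_pos: [0.3625, 0.3008, 0.0135]
orientation: [0.576, -0.41, 0.576, 0.41]
contact_force: [-0.2, -0.4, 0.3]
grip_width: 0.0435
```

```bash
python3 -c "
from h import *
plan([0.5488,-0.3916,0.15])"
```

```text
t 12.43 pos [0.3625 0.3008 0.0135] grip 0.0435 F [-0.2 -0.4  0.3] mm [-136.5 -402.9 -593.2] n@30 24.3 tilt fix deg(tool) [-0. -0. -0.]
  joints [-0.85  0.73  0.15  2.15 -0.36  0.28  0.84]
```

move_arm([
  {"tx": -0.017, "ty": 0, "tz": 0, "wx": 0, "wy": 0, "wz": 0},
  {"tx": -0.03, "ty": 0, "tz": 0, "wx": 0, "wy": 0, "wz": 0},
  {"tx": -0.03, "ty": 0, "tz": 0, "wx": 0, "wy": 0, "wz": 0},
  {"tx": -0.03, "ty": 0, "tz": 0, "wx": 0, "wy": 0, "wz": 0},
  {"tx": -0.03, "ty": -0.01, "tz": -0.015, "wx": 0, "wy": 0, "wz": 0},
  {"tx": 0, "ty": -0.017, "tz": -0.025, "wx": 0, "wy": 0, "wz": 0},
  {"tx": 0, "ty": -0.017, "tz": -0.025, "wx": 0, "wy": 0, "wz": 0},
  {"tx": 0, "ty": -0.017, "tz": -0.025, "wx": 0, "wy": 0, "wz": 0},
  {"tx": 0, "ty": -0.017, "tz": -0.025, "wx": 0, "wy": 0, "wz": 0},
  {"tx": 0, "ty": -0.017, "tz": -0.025, "wx": 0, "wy": 0, "wz": 0},
  {"tx": 0, "ty": -0.017, "tz": -0.025, "wx": 0, "wy": 0, "wz": 0},
  {"tx": 0, "ty": -0.017, "tz": -0.025, "wx": 0, "wy": 0, "wz": 0},
])

```text
time: 13.43
tcp_pos: [0.4221, 0.0776, 0.1505]
orientation: [0.576, -0.41, 0.576, 0.41]
contact_force: [-0.3, 0.4, -0.8]
grip_width: 0.0441
```

move_arm([
  {"tx": 0, "ty": -0.017, "tz": -0.025, "wx": 0, "wy": 0, "wz": 0},
  {"tx": 0, "ty": -0.017, "tz": -0.025, "wx": 0, "wy": 0, "wz": 0},
  {"tx": 0, "ty": -0.017, "tz": -0.025, "wx": 0, "wy": 0, "wz": 0},
  {"tx": 0, "ty": -0.017, "tz": -0.025, "wx": 0, "wy": 0, "wz": 0},
  {"tx": 0, "ty": -0.017, "tz": -0.025, "wx": 0, "wy": 0, "wz": 0},
  {"tx": 0, "ty": -0.017, "tz": -0.025, "wx": 0, "wy": 0, "wz": 0},
  {"tx": 0, "ty": -0.017, "tz": -0.025, "wx": 0, "wy": 0, "wz": 0},
  {"tx": 0, "ty": -0.017, "tz": -0.025, "wx": 0, "wy": 0, "wz": 0},
  {"tx": 0, "ty": -0.017, "tz": -0.025, "wx": 0, "wy": 0, "wz": 0},
  {"tx": 0, "ty": -0.017, "tz": -0.025, "wx": 0, "wy": 0, "wz": 0},
  {"tx": 0, "ty": -0.017, "tz": -0.025, "wx": 0, "wy": 0, "wz": 0},
])

```text
time: 14.35
tcp_pos: [0.5085, -0.2434, 0.1503]
orientation: [0.576, -0.41, 0.576, 0.41]
contact_force: [0.5, 0.1, -0.5]
grip_width: 0.0437
```

```bash
python3 -c "
from h import *
plan([0.5488,-0.3916,0.0245])"
```

```text
t 14.35 pos [ 0.5085 -0.2434  0.1503] grip 0.0437 F [ 0.5  0.1 -0.5] mm [ 125.7  -86.7 -126.9] n@30 6.6 tilt fix deg(tool) [ 0.    0.01 -0.04]
  joints [ 0.23  0.59  0.26  1.82 -0.21  0.76  1.84]
```

move_arm([
  {"tx": 0, "ty": -0.017, "tz": -0.025, "wx": 0, "wy": 0, "wz": 0},
  {"tx": 0, "ty": -0.017, "tz": -0.025, "wx": 0, "wy": 0, "wz": 0},
  {"tx": 0, "ty": -0.017, "tz": -0.025, "wx": 0, "wy": 0, "wz": 0},
  {"tx": 0, "ty": -0.017, "tz": -0.025, "wx": 0, "wy": 0, "wz": 0},
  {"tx": 0.02, "ty": -0.013, "tz": -0.018, "wx": 0, "wy": 0, "wz": 0},
  {"tx": 0.03, "ty": -0.006, "tz": -0.01, "wx": 0, "wy": 0, "wz": 0},
  {"tx": 0.03, "ty": 0, "tz": 0, "wx": 0, "wy": 0, "wz": 0},
  {"tx": 0.02, "ty": 0, "tz": 0, "wx": 0, "wy": 0, "wz": 0},
  {"tx": 0, "ty": 0, "tz": 0, "wx": 0, "wy": 0, "wz": 0},
  {"tx": 0, "ty": 0, "tz": 0, "wx": 0, "wy": 0, "wz": 0},
  {"tx": 0, "ty": 0, "tz": 0, "wx": 0, "wy": 0, "wz": 0},
  {"tx": 0, "ty": 0, "tz": 0, "wx": 0, "wy": 0, "wz": 0},
])

```text
time: 15.35
tcp_pos: [0.5502, -0.3922, 0.0525]
orientation: [0.576, -0.411, 0.576, 0.409]
contact_force: [0.1, 0.8, -0.0]
grip_width: 0.0435
```

```bash
python3 -c "
from h import *
plan([0.5488,-0.3916,0.0238])
p=vision.read_camera('wrist'); cv2.imwrite('pics/w8.png',p['frame'])"
```

```text
t 15.35 pos [ 0.5502 -0.3922  0.0525] grip 0.0435 F [ 0.1  0.8 -0. ] mm [28.7  1.6  0.2] n@30 1.0 tilt fix deg(tool) [ 0.   -0.05  0.18]
  joints [ 0.45  0.85  0.22  1.57 -0.24  0.75  2.02]
```

View pics/w8.png

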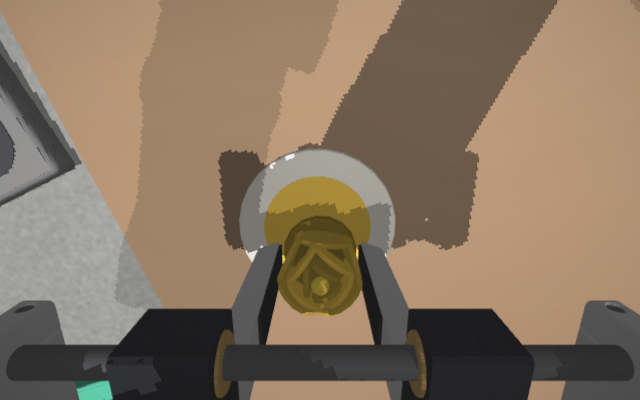

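The yellow rose at (320,265) is centred over the yellow plate. I'll lower it.

move_arm([
  {"tx": 0.012, "ty": 0, "tz": 0, "wx": 0, "wy": 0, "wz": 0},
  {"tx": 0.01, "ty": 0, "tz": 0, "wx": 0, "wy": 0, "wz": 0},
  {"tx": 0.005, "ty": 0, "tz": 0, "wx": 0, "wy": 0, "wz": 0},
  {"tx": 0.001, "ty": 0, "tz": 0, "wx": 0, "wy": 0, "wz": 0},
  {"tx": 0, "ty": 0, "tz": 0, "wx": 0, "wy": 0, "wz": 0},
  {"tx": 0, "ty": 0, "tz": 0, "wx": 0, "wy": 0, "wz": 0},
  {"tx": 0, "ty": 0, "tz": 0, "wx": 0, "wy": 0, "wz": 0},
])

```text
time: 15.98
tcp_pos: [0.5487, -0.3908, 0.0225]
orientation: [0.576, -0.41, 0.576, 0.411]
contact_force: [-1.7, 1.3, 5.4]
grip_width: 0.0436
```

```bash
python3 -c "
from h import *
plan([0.5488,-0.3916,0.0238])"
```

```text
t 15.98 pos [ 0.5487 -0.3908  0.0225] grip 0.0436 F [-1.7  1.3  5.4] mm [-1.3 -0.3 -0.7] n@30 0.1 tilt fix deg(tool) [-0.    0.05 -0.06]
  joints [ 0.46  0.89  0.21  1.58 -0.25  0.7   2.02]
```

Contact is light, at 5 N. Releasing.

move_arm([
  {"tx": -0.0005, "ty": 0, "tz": 0, "wx": 0, "wy": 0, "wz": 0},
  {"tx": 0, "ty": 0, "tz": 0, "wx": 0, "wy": 0, "wz": 0},
  {"tx": 0, "ty": 0, "tz": 0, "wx": 0, "wy": 0, "wz": 0},
  {"tx": 0, "ty": 0, "tz": 0, "wx": 0, "wy": 0, "wz": 0},
  {"tx": 0, "ty": 0, "tz": 0, "wx": 0, "wy": 0, "wz": 0},
  {"tx": 0, "ty": 0, "tz": 0, "wx": 0, "wy": 0, "wz": 0},
  {"tx": -0.015, "ty": 0, "tz": 0, "wx": 0, "wy": 0, "wz": 0},
  {"tx": -0.025, "ty": 0, "tz": 0, "wx": 0, "wy": 0, "wz": 0},
  {"tx": -0.03, "ty": 0, "tz": 0, "wx": 0, "wy": 0, "wz": 0},
  {"tx": -0.03, "ty": 0, "tz": 0, "wx": 0, "wy": 0, "wz": 0},
  {"tx": -0.03, "ty": 0, "tz": 0, "wx": 0, "wy": 0, "wz": 0},
], jaw=0)

```text
time: 16.9
tcp_pos: [0.5487, -0.3913, 0.1541]
orientation: [0.576, -0.41, 0.576, 0.41]
contact_force: [0.1, 0.5, -0.1]
grip_width: 0.0939
```

```bash
python3 -c "
from h import *
plan([0.634,-0.0855,0.13])
p=vision.read_camera('wrist'); cv2.imwrite('pics/w9.png',p['frame'])"
```

```text
t 16.9 pos [ 0.5487 -0.3913  0.1541] grip 0.0939 F [ 0.1  0.5 -0.1] mm [ 24.1  19.7 316.9] n@30 10.6 tilt fix deg(tool) [-0.    0.   -0.03]
  joints [ 0.43  0.73  0.26  1.5  -0.21  0.94  1.99]
```

View pics/w9.png

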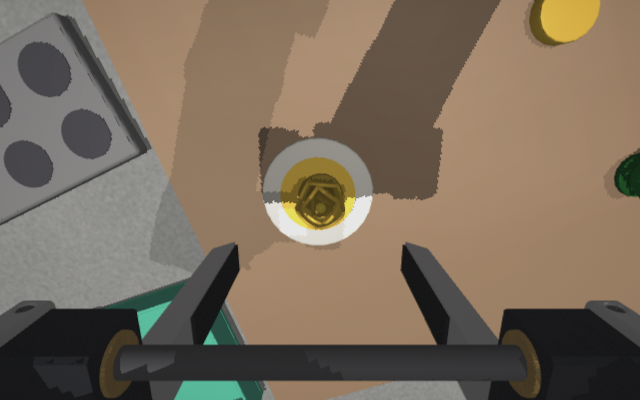

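Yellow stands inside its disc at (320,197). Next is green.

move_arm([
  {"tx": 0, "ty": 0.002, "tz": 0.022, "wx": 0, "wy": 0, "wz": 0},
  {"tx": 0, "ty": 0.002, "tz": 0.03, "wx": 0, "wy": 0, "wz": 0},
  {"tx": 0, "ty": 0.002, "tz": 0.03, "wx": 0, "wy": 0, "wz": 0},
  {"tx": 0, "ty": 0.002, "tz": 0.03, "wx": 0, "wy": 0, "wz": 0},
  {"tx": 0, "ty": 0.002, "tz": 0.03, "wx": 0, "wy": 0, "wz": 0},
  {"tx": 0, "ty": 0.002, "tz": 0.03, "wx": 0, "wy": 0, "wz": 0},
  {"tx": 0, "ty": 0.002, "tz": 0.03, "wx": 0, "wy": 0, "wz": 0},
  {"tx": 0, "ty": 0.002, "tz": 0.03, "wx": 0, "wy": 0, "wz": 0},
  {"tx": 0, "ty": 0.002, "tz": 0.03, "wx": 0, "wy": 0, "wz": 0},
  {"tx": 0, "ty": 0.002, "tz": 0.03, "wx": 0, "wy": 0, "wz": 0},
  {"tx": 0.01, "ty": 0, "tz": 0.02, "wx": 0, "wy": 0, "wz": 0},
  {"tx": 0.01, "ty": 0, "tz": 0.005, "wx": 0, "wy": 0, "wz": 0},
])

```text
time: 17.95
tcp_pos: [0.6358, -0.0796, 0.1327]
orientation: [0.576, -0.411, 0.574, 0.412]
contact_force: [-0.1, 0.8, -1.0]
grip_width: 0.0942
```

move_arm([
  {"tx": 0, "ty": 0, "tz": 0, "wx": 0, "wy": 0, "wz": 0},
  {"tx": 0, "ty": 0, "tz": 0, "wx": 0, "wy": 0, "wz": 0},
  {"tx": 0, "ty": 0, "tz": 0, "wx": 0, "wy": 0, "wz": 0},
  {"tx": 0, "ty": 0, "tz": 0, "wx": 0, "wy": 0, "wz": 0},
])

```text
time: 18.28
tcp_pos: [0.6337, -0.0882, 0.1334]
orientation: [0.577, -0.41, 0.577, 0.409]
contact_force: [-0.3, -0.7, -0.2]
grip_width: 0.0935
```

```bash
python3 -c "
from h import *
plan([0.634,-0.0855,0.0115])
p=vision.read_camera('wrist'); cv2.imwrite('pics/w10.png',p['frame'])"
```

```text
t 18.28 pos [ 0.6337 -0.0882  0.1334] grip 0.0935 F [-0.3 -0.7 -0.2] mm [121.9   0.7   2.8] n@30 4.1 tilt fix deg(tool) [-0.   -0.07  0.05]
  joints [-0.07  0.71  0.28  1.62 -0.24  0.84  1.54]
```

View pics/w10.png

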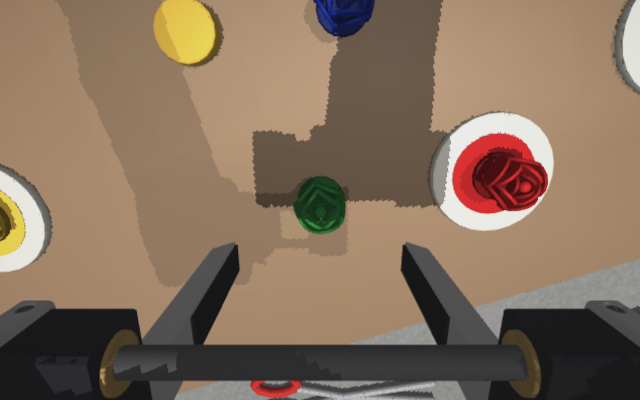

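Green is centred at (320,205). Descend.

move_arm([
  {"tx": 0.02, "ty": 0, "tz": 0, "wx": 0, "wy": 0, "wz": 0},
  {"tx": 0.025, "ty": 0, "tz": 0, "wx": 0, "wy": 0, "wz": 0},
  {"tx": 0.025, "ty": 0, "tz": 0, "wx": 0, "wy": 0, "wz": 0},
  {"tx": 0.025, "ty": 0, "tz": 0, "wx": 0, "wy": 0, "wz": 0},
  {"tx": 0.018, "ty": 0, "tz": 0, "wx": 0, "wy": 0, "wz": 0},
  {"tx": 0.008, "ty": 0, "tz": 0, "wx": 0, "wy": 0, "wz": 0},
  {"tx": 0, "ty": 0, "tz": 0, "wx": 0, "wy": 0, "wz": 0},
  {"tx": 0, "ty": 0, "tz": 0, "wx": 0, "wy": 0, "wz": 0},
  {"tx": 0, "ty": 0, "tz": 0, "wx": 0, "wy": 0, "wz": 0},
  {"tx": 0, "ty": 0, "tz": 0, "wx": 0, "wy": 0, "wz": 0},
])

```text
time: 19.17
tcp_pos: [0.6352, -0.0858, 0.0135]
orientation: [0.577, -0.411, 0.575, 0.409]
contact_force: [0.4, 0.4, 0.6]
grip_width: 0.0942
```

```bash
python3 -c "
from h import *
plan([0.634,-0.0855,0.0115])"
```

```text
t 19.17 pos [ 0.6352 -0.0858  0.0135] grip 0.0942 F [0.4 0.4 0.6] mm [ 2.   1.2 -0.1] n@30 0.1 tilt fix deg(tool) [0.   0.03 0.15]
  joints [-0.04  0.87  0.22  1.69 -0.29  0.62  1.58]
```

move_arm([
  {"tx": 0, "ty": 0, "tz": 0, "wx": 0, "wy": 0, "wz": 0},
  {"tx": 0, "ty": 0, "tz": 0, "wx": 0, "wy": 0, "wz": 0},
  {"tx": 0, "ty": 0, "tz": 0, "wx": 0, "wy": 0, "wz": 0},
  {"tx": 0, "ty": 0, "tz": 0, "wx": 0, "wy": 0, "wz": 0},
  {"tx": 0, "ty": 0, "tz": 0, "wx": 0, "wy": 0, "wz": 0},
  {"tx": 0, "ty": 0, "tz": 0, "wx": 0, "wy": 0, "wz": 0},
  {"tx": 0, "ty": 0, "tz": 0, "wx": 0, "wy": 0, "wz": 0},
  {"tx": 0, "ty": 0, "tz": 0, "wx": 0, "wy": 0, "wz": 0},
], jaw=1, grip_force=20)

```text
time: 19.83
tcp_pos: [0.6339, -0.0856, 0.0119]
orientation: [0.576, -0.41, 0.576, 0.41]
contact_force: [-0.1, -0.5, -0.4]
grip_width: 0.0438
```

```bash
python3 -c "
from h import *
plan([0.5543,0.3578,0.16])"
```

```text
t 19.83 pos [ 0.6339 -0.0856  0.0119] grip 0.0438 F [-0.1 -0.5 -0.4] mm [-148.2  220.5  392.8] n@30 15.8 tilt fix deg(tool) [-0.   -0.01 -0.01]
  joints [-0.04  0.87  0.22  1.69 -0.29  0.62  1.58]
```

move_arm([
  {"tx": -0.018, "ty": 0, "tz": 0, "wx": 0, "wy": 0, "wz": 0},
  {"tx": -0.03, "ty": 0, "tz": 0, "wx": 0, "wy": 0, "wz": 0},
  {"tx": -0.035, "ty": 0, "tz": 0, "wx": 0, "wy": 0, "wz": 0},
  {"tx": -0.035, "ty": 0, "tz": 0, "wx": 0, "wy": 0, "wz": 0},
  {"tx": -0.03, "ty": 0.007, "tz": 0.013, "wx": 0, "wy": 0, "wz": 0},
  {"tx": 0, "ty": 0.014, "tz": 0.025, "wx": 0, "wy": 0, "wz": 0},
  {"tx": 0, "ty": 0.014, "tz": 0.025, "wx": 0, "wy": 0, "wz": 0},
  {"tx": 0, "ty": 0.014, "tz": 0.025, "wx": 0, "wy": 0, "wz": 0},
  {"tx": 0, "ty": 0.014, "tz": 0.025, "wx": 0, "wy": 0, "wz": 0},
  {"tx": 0, "ty": 0.014, "tz": 0.025, "wx": 0, "wy": 0, "wz": 0},
  {"tx": 0, "ty": 0.014, "tz": 0.025, "wx": 0, "wy": 0, "wz": 0},
  {"tx": 0, "ty": 0.014, "tz": 0.025, "wx": 0, "wy": 0, "wz": 0},
])

```text
time: 20.83
tcp_pos: [0.5957, 0.1279, 0.1598]
orientation: [0.576, -0.41, 0.576, 0.41]
contact_force: [1.5, 0.2, -1.1]
grip_width: 0.0438
```

move_arm([
  {"tx": 0, "ty": 0.014, "tz": 0.025, "wx": 0, "wy": 0, "wz": 0},
  {"tx": 0, "ty": 0.014, "tz": 0.025, "wx": 0, "wy": 0, "wz": 0},
  {"tx": 0, "ty": 0.014, "tz": 0.025, "wx": 0, "wy": 0, "wz": 0},
  {"tx": 0, "ty": 0.014, "tz": 0.025, "wx": 0, "wy": 0, "wz": 0},
  {"tx": 0, "ty": 0.014, "tz": 0.025, "wx": 0, "wy": 0, "wz": 0},
  {"tx": 0, "ty": 0.014, "tz": 0.025, "wx": 0, "wy": 0, "wz": 0},
  {"tx": 0, "ty": 0.014, "tz": 0.025, "wx": 0, "wy": 0, "wz": 0},
  {"tx": 0, "ty": 0.014, "tz": 0.02, "wx": 0, "wy": 0, "wz": 0},
  {"tx": 0, "ty": 0.005, "tz": 0.01, "wx": 0, "wy": 0, "wz": 0},
])

```text
time: 21.58
tcp_pos: [0.5504, 0.3634, 0.1593]
orientation: [0.575, -0.41, 0.575, 0.412]
contact_force: [0.0, -0.1, -1.9]
grip_width: 0.0438
```

move_arm([
  {"tx": 0.025, "ty": 0, "tz": 0, "wx": 0, "wy": 0, "wz": 0},
  {"tx": 0.03, "ty": 0, "tz": 0, "wx": 0, "wy": 0, "wz": 0},
  {"tx": 0.03, "ty": 0, "tz": 0, "wx": 0, "wy": 0, "wz": 0},
  {"tx": 0.02, "ty": 0, "tz": 0, "wx": 0, "wy": 0, "wz": 0},
  {"tx": 0, "ty": 0, "tz": 0, "wx": 0, "wy": 0, "wz": 0},
  {"tx": 0, "ty": 0, "tz": 0, "wx": 0, "wy": 0, "wz": 0},
  {"tx": 0, "ty": 0, "tz": 0, "wx": 0, "wy": 0, "wz": 0},
  {"tx": 0, "ty": 0, "tz": 0, "wx": 0, "wy": 0, "wz": 0},
])

```text
time: 22.25
tcp_pos: [0.5545, 0.3589, 0.0569]
orientation: [0.577, -0.41, 0.575, 0.41]
contact_force: [0.1, 0.2, -1.2]
grip_width: 0.0438
```

```bash
python3 -c "
from h import *
plan([0.5543,0.3578,0.0223])
p=vision.read_camera('wrist'); cv2.imwrite('pics/w11.png',p['frame'])"
```

```text
t 22.25 pos [0.5545 0.3589 0.0569] grip 0.0438 F [ 0.1  0.2 -1.2] mm [34.6 -0.1 -1.2] n@30 1.2 tilt fix deg(tool) [-0.    0.14  0.13]
  joints [-0.78  0.83  0.28  1.61 -0.31  0.74  0.88]
```

View pics/w11.png

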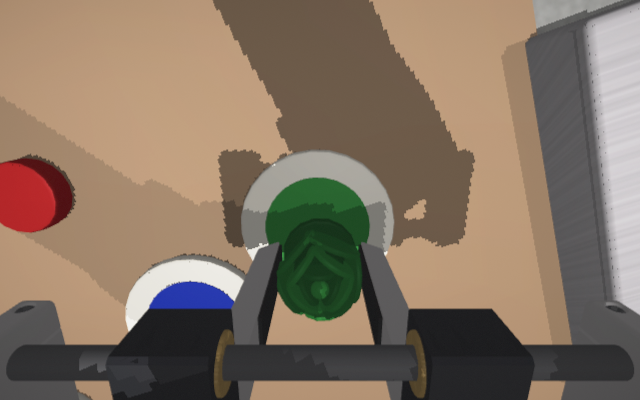

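The green rose at (320,270) is over the green plate. The stove is clear, past column 525. Lower it.

move_arm([
  {"tx": 0.012, "ty": 0, "tz": -0.001, "wx": 0, "wy": 0, "wz": 0},
  {"tx": 0.012, "ty": 0, "tz": 0, "wx": 0, "wy": 0, "wz": 0},
  {"tx": 0.007, "ty": 0, "tz": 0, "wx": 0, "wy": 0, "wz": 0},
  {"tx": 0.002, "ty": 0, "tz": 0, "wx": 0, "wy": 0, "wz": 0},
  {"tx": 0, "ty": 0, "tz": 0, "wx": 0, "wy": 0, "wz": 0},
  {"tx": 0, "ty": 0, "tz": 0, "wx": 0, "wy": 0, "wz": 0},
  {"tx": 0, "ty": 0, "tz": 0, "wx": 0, "wy": 0, "wz": 0},
])

```text
time: 22.88
tcp_pos: [0.5522, 0.3575, 0.0213]
orientation: [0.576, -0.41, 0.576, 0.41]
contact_force: [-0.1, 0.0, -0.8]
grip_width: 0.0437
```

```bash
python3 -c "
from h import *
plan([0.5543,0.3578,0.0223])"
```

```text
t 22.88 pos [0.5522 0.3575 0.0213] grip 0.0437 F [-0.1  0.  -0.8] mm [-1.  -1.9  1. ] n@30 0.1 tilt fix deg(tool) [-0.   -0.04 -0.04]
  joints [-0.77  0.88  0.26  1.63 -0.32  0.68  0.89]
```

move_arm([
  {"tx": 0, "ty": 0, "tz": 0, "wx": 0, "wy": 0, "wz": 0},
  {"tx": 0, "ty": 0, "tz": 0, "wx": 0, "wy": 0, "wz": 0},
  {"tx": 0, "ty": 0, "tz": 0, "wx": 0, "wy": 0, "wz": 0},
  {"tx": 0, "ty": 0, "tz": 0, "wx": 0, "wy": 0, "wz": 0},
  {"tx": 0, "ty": 0, "tz": 0, "wx": 0, "wy": 0, "wz": 0},
  {"tx": 0, "ty": 0, "tz": 0, "wx": 0, "wy": 0, "wz": 0},
  {"tx": -0.015, "ty": 0, "tz": 0, "wx": 0, "wy": 0, "wz": 0},
  {"tx": -0.025, "ty": 0, "tz": 0, "wx": 0, "wy": 0, "wz": 0},
  {"tx": -0.03, "ty": 0, "tz": 0, "wx": 0, "wy": 0, "wz": 0},
  {"tx": -0.03, "ty": 0, "tz": 0, "wx": 0, "wy": 0, "wz": 0},
  {"tx": -0.03, "ty": 0, "tz": 0, "wx": 0, "wy": 0, "wz": 0},
], jaw=0)

```text
time: 23.8
tcp_pos: [0.5525, 0.3575, 0.1532]
orientation: [0.576, -0.41, 0.576, 0.41]
contact_force: [0.5, 0.3, -1.3]
grip_width: 0.0937
```

```bash
python3 -c "
from h import *
plan([0.489,-0.0167,0.13])
p=vision.read_camera('wrist'); cv2.imwrite('pics/w12.png',p['frame'])"
```

```text
t 23.8 pos [0.5525 0.3575 0.1532] grip 0.0937 F [ 0.5  0.3 -1.3] mm [  23.4  -62.7 -374.3] n@30 12.7 tilt fix deg(tool) [ 0.   -0.02 -0.01]
  joints [-0.8   0.72  0.32  1.55 -0.26  0.92  0.85]
```

View pics/w12.png

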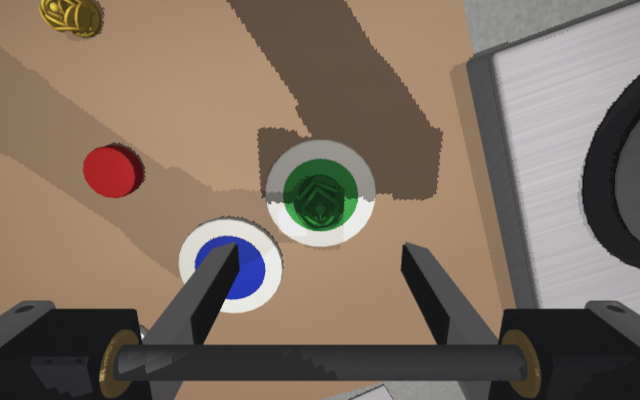

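Green stands inside its disc at (320,200). Next is blue.

move_arm([
  {"tx": 0, "ty": -0.003, "tz": -0.024, "wx": 0, "wy": 0, "wz": 0},
  {"tx": 0, "ty": -0.005, "tz": -0.03, "wx": 0, "wy": 0, "wz": 0},
  {"tx": 0, "ty": -0.005, "tz": -0.03, "wx": 0, "wy": 0, "wz": 0},
  {"tx": 0, "ty": -0.005, "tz": -0.03, "wx": 0, "wy": 0, "wz": 0},
  {"tx": 0, "ty": -0.005, "tz": -0.03, "wx": 0, "wy": 0, "wz": 0},
  {"tx": 0, "ty": -0.005, "tz": -0.03, "wx": 0, "wy": 0, "wz": 0},
  {"tx": 0, "ty": -0.005, "tz": -0.03, "wx": 0, "wy": 0, "wz": 0},
  {"tx": 0, "ty": -0.005, "tz": -0.03, "wx": 0, "wy": 0, "wz": 0},
  {"tx": 0, "ty": -0.005, "tz": -0.03, "wx": 0, "wy": 0, "wz": 0},
  {"tx": 0, "ty": -0.005, "tz": -0.03, "wx": 0, "wy": 0, "wz": 0},
  {"tx": 0, "ty": -0.005, "tz": -0.03, "wx": 0, "wy": 0, "wz": 0},
  {"tx": 0.01, "ty": -0.005, "tz": -0.03, "wx": 0, "wy": 0, "wz": 0},
])

```text
time: 24.85
tcp_pos: [0.4925, 0.0028, 0.1432]
orientation: [0.577, -0.411, 0.575, 0.409]
contact_force: [0.0, -1.1, 0.2]
grip_width: 0.0939
```

move_arm([
  {"tx": 0.01, "ty": -0.005, "tz": -0.02, "wx": 0, "wy": 0, "wz": 0},
  {"tx": 0, "ty": 0, "tz": 0, "wx": 0, "wy": 0, "wz": 0},
  {"tx": 0, "ty": 0, "tz": 0, "wx": 0, "wy": 0, "wz": 0},
  {"tx": 0, "ty": 0, "tz": 0, "wx": 0, "wy": 0, "wz": 0},
  {"tx": 0, "ty": 0, "tz": 0, "wx": 0, "wy": 0, "wz": 0},
])

```text
time: 25.27
tcp_pos: [0.4902, -0.0147, 0.1322]
orientation: [0.576, -0.411, 0.575, 0.411]
contact_force: [-0.7, 0.6, -0.8]
grip_width: 0.0939
```

```bash
python3 -c "
from h import *
plan([0.489,-0.0167,0.0115])
p=vision.read_camera('wrist'); cv2.imwrite('pics/w13.png',p['frame'])"
```

```text
t 25.27 pos [ 0.4902 -0.0147  0.1322] grip 0.0939 F [-0.7  0.6 -0.8] mm [120.7   0.6  -2.4] n@30 4.0 tilt fix deg(tool) [-0.    0.06  0.03]
  joints [-0.22  0.53  0.28  2.04 -0.24  0.61  1.46]
```

View pics/w13.png

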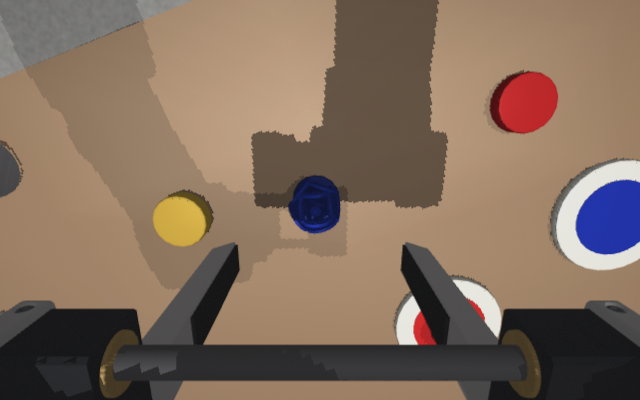

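Blue is centred at (315,205). Descend.

move_arm([
  {"tx": 0.02, "ty": 0, "tz": 0, "wx": 0, "wy": 0, "wz": 0},
  {"tx": 0.025, "ty": 0, "tz": 0, "wx": 0, "wy": 0, "wz": 0},
  {"tx": 0.025, "ty": 0, "tz": 0, "wx": 0, "wy": 0, "wz": 0},
  {"tx": 0.025, "ty": 0, "tz": 0, "wx": 0, "wy": 0, "wz": 0},
  {"tx": 0.015, "ty": 0, "tz": 0, "wx": 0, "wy": 0, "wz": 0},
  {"tx": 0.009, "ty": 0, "tz": 0, "wx": 0, "wy": 0, "wz": 0},
  {"tx": 0, "ty": 0, "tz": 0, "wx": 0, "wy": 0, "wz": 0},
  {"tx": 0, "ty": 0, "tz": 0, "wx": 0, "wy": 0, "wz": 0},
  {"tx": 0, "ty": 0, "tz": 0, "wx": 0, "wy": 0, "wz": 0},
  {"tx": 0, "ty": 0, "tz": 0, "wx": 0, "wy": 0, "wz": 0},
])

```text
time: 26.15
tcp_pos: [0.4906, -0.0162, 0.014]
orientation: [0.577, -0.411, 0.575, 0.41]
contact_force: [-0.8, -0.2, 0.8]
grip_width: 0.0939
```

```bash
python3 -c "
from h import *
plan([0.489,-0.0167,0.0115])"
```

```text
t 26.15 pos [ 0.4906 -0.0162  0.014 ] grip 0.0939 F [-0.8 -0.2  0.8] mm [ 2.5  1.3 -1. ] n@30 0.1 tilt fix deg(tool) [0.   0.04 0.12]
  joints [-0.13  0.74  0.15  2.1  -0.33  0.32  1.54]
```

move_arm([
  {"tx": 0, "ty": 0, "tz": 0, "wx": 0, "wy": 0, "wz": 0},
  {"tx": 0, "ty": 0, "tz": 0, "wx": 0, "wy": 0, "wz": 0},
  {"tx": 0, "ty": 0, "tz": 0, "wx": 0, "wy": 0, "wz": 0},
  {"tx": 0, "ty": 0, "tz": 0, "wx": 0, "wy": 0, "wz": 0},
  {"tx": 0, "ty": 0, "tz": 0, "wx": 0, "wy": 0, "wz": 0},
  {"tx": 0, "ty": 0, "tz": 0, "wx": 0, "wy": 0, "wz": 0},
  {"tx": 0, "ty": 0, "tz": 0, "wx": 0, "wy": 0, "wz": 0},
  {"tx": 0, "ty": 0, "tz": 0, "wx": 0, "wy": 0, "wz": 0},
], jaw=1, grip_force=20)

```text
time: 26.82
tcp_pos: [0.4896, -0.0164, 0.0129]
orientation: [0.576, -0.41, 0.576, 0.41]
contact_force: [-0.4, -0.4, 0.1]
grip_width: 0.044
```

```bash
python3 -c "
from h import *
plan([0.5977,0.2434,0.15])"
```

```text
t 26.82 pos [ 0.4896 -0.0164  0.0129] grip 0.044 F [-0.4 -0.4  0.1] mm [-137.1  -17.   280.9] n@30 10.4 tilt fix deg(tool) [ 0.   -0.01 -0.01]
  joints [-0.13  0.74  0.15  2.11 -0.33  0.32  1.54]
```

move_arm([
  {"tx": -0.017, "ty": 0, "tz": 0, "wx": 0, "wy": 0, "wz": 0},
  {"tx": -0.03, "ty": 0, "tz": 0, "wx": 0, "wy": 0, "wz": 0},
  {"tx": -0.03, "ty": 0, "tz": 0, "wx": 0, "wy": 0, "wz": 0},
  {"tx": -0.03, "ty": 0, "tz": 0, "wx": 0, "wy": 0, "wz": 0},
  {"tx": -0.03, "ty": 0, "tz": 0.01, "wx": 0, "wy": 0, "wz": 0},
  {"tx": 0, "ty": -0.002, "tz": 0.02, "wx": 0, "wy": 0, "wz": 0},
  {"tx": 0, "ty": -0.003, "tz": 0.03, "wx": 0, "wy": 0, "wz": 0},
  {"tx": 0, "ty": -0.003, "tz": 0.03, "wx": 0, "wy": 0, "wz": 0},
  {"tx": 0, "ty": -0.003, "tz": 0.03, "wx": 0, "wy": 0, "wz": 0},
  {"tx": 0, "ty": -0.002, "tz": 0.03, "wx": 0, "wy": 0, "wz": 0},
  {"tx": 0, "ty": -0.002, "tz": 0.03, "wx": 0, "wy": 0, "wz": 0},
  {"tx": 0, "ty": -0.002, "tz": 0.03, "wx": 0, "wy": 0, "wz": 0},
])

```text
time: 27.82
tcp_pos: [0.5744, 0.1779, 0.1497]
orientation: [0.576, -0.41, 0.576, 0.41]
contact_force: [0.7, -0.4, -0.3]
grip_width: 0.0438
```

move_arm([
  {"tx": 0, "ty": 0, "tz": 0.03, "wx": 0, "wy": 0, "wz": 0},
  {"tx": 0, "ty": 0, "tz": 0.026, "wx": 0, "wy": 0, "wz": 0},
  {"tx": 0, "ty": 0, "tz": 0.015, "wx": 0, "wy": 0, "wz": 0},
  {"tx": 0.025, "ty": 0, "tz": 0, "wx": 0, "wy": 0, "wz": 0},
  {"tx": 0.03, "ty": 0, "tz": 0, "wx": 0, "wy": 0, "wz": 0},
  {"tx": 0.025, "ty": 0, "tz": 0, "wx": 0, "wy": 0, "wz": 0},
  {"tx": 0.02, "ty": 0, "tz": 0, "wx": 0, "wy": 0, "wz": 0},
  {"tx": 0, "ty": 0, "tz": 0, "wx": 0, "wy": 0, "wz": 0},
  {"tx": 0, "ty": 0, "tz": 0, "wx": 0, "wy": 0, "wz": 0},
  {"tx": 0, "ty": 0, "tz": 0, "wx": 0, "wy": 0, "wz": 0},
  {"tx": 0, "ty": 0, "tz": 0, "wx": 0, "wy": 0, "wz": 0},
])

```text
time: 28.73
tcp_pos: [0.599, 0.2439, 0.0517]
orientation: [0.577, -0.41, 0.575, 0.41]
contact_force: [0.3, -0.6, -0.4]
grip_width: 0.0437
```

```bash
python3 -c "
from h import *
plan([0.5977,0.2434,0.0233])
p=vision.read_camera('wrist'); cv2.imwrite('pics/w14.png',p['frame'])"
```

```text
t 28.73 pos [0.599  0.2439 0.0517] grip 0.0437 F [ 0.3 -0.6 -0.4] mm [28.4  1.2 -1. ] n@30 0.9 tilt fix deg(tool) [0.   0.1  0.12]
  joints [-0.59  0.83  0.27  1.66 -0.31  0.7   1.08]
```

View pics/w14.png

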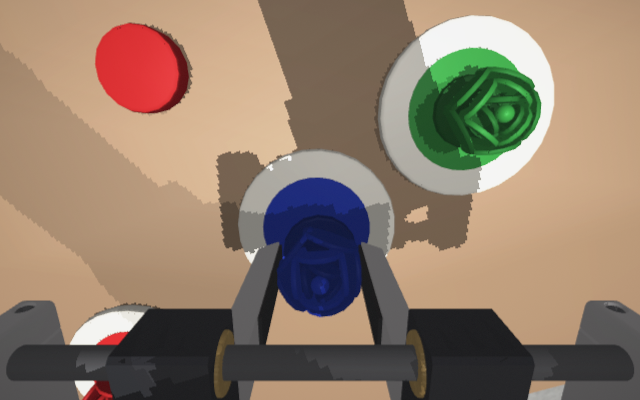

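The blue rose at (320,265) is over its plate, and the right finger has clear space from the green rose at (490,110). Lower it.

move_arm([
  {"tx": 0.011, "ty": 0, "tz": 0, "wx": 0, "wy": 0, "wz": 0},
  {"tx": 0.01, "ty": 0, "tz": 0, "wx": 0, "wy": 0, "wz": 0},
  {"tx": 0.005, "ty": 0, "tz": 0, "wx": 0, "wy": 0, "wz": 0},
  {"tx": 0.001, "ty": 0, "tz": 0, "wx": 0, "wy": 0, "wz": 0},
  {"tx": 0, "ty": 0, "tz": 0, "wx": 0, "wy": 0, "wz": 0},
  {"tx": 0, "ty": 0, "tz": 0, "wx": 0, "wy": 0, "wz": 0},
  {"tx": 0, "ty": 0, "tz": 0, "wx": 0, "wy": 0, "wz": 0},
])

```text
time: 29.37
tcp_pos: [0.5976, 0.2435, 0.0225]
orientation: [0.576, -0.41, 0.576, 0.41]
contact_force: [-0.6, -0.7, -0.5]
grip_width: 0.0436
```

```bash
python3 -c "
from h import *
plan([0.5977,0.2434,0.0233])"
```

```text
t 29.37 pos [0.5976 0.2435 0.0225] grip 0.0436 F [-0.6 -0.7 -0.5] mm [-0.8 -0.1 -0. ] n@30 0.0 tilt fix deg(tool) [-0.   -0.02 -0.02]
  joints [-0.58  0.87  0.26  1.67 -0.32  0.65  1.09]
```

move_arm([
  {"tx": 0, "ty": 0, "tz": 0, "wx": 0, "wy": 0, "wz": 0},
  {"tx": 0, "ty": 0, "tz": 0, "wx": 0, "wy": 0, "wz": 0},
  {"tx": 0, "ty": 0, "tz": 0, "wx": 0, "wy": 0, "wz": 0},
  {"tx": 0, "ty": 0, "tz": 0, "wx": 0, "wy": 0, "wz": 0},
  {"tx": 0, "ty": 0, "tz": 0, "wx": 0, "wy": 0, "wz": 0},
  {"tx": 0, "ty": 0, "tz": 0, "wx": 0, "wy": 0, "wz": 0},
  {"tx": -0.015, "ty": 0, "tz": 0, "wx": 0, "wy": 0, "wz": 0},
  {"tx": -0.025, "ty": 0, "tz": 0, "wx": 0, "wy": 0, "wz": 0},
  {"tx": -0.03, "ty": 0, "tz": 0, "wx": 0, "wy": 0, "wz": 0},
  {"tx": -0.03, "ty": 0, "tz": 0, "wx": 0, "wy": 0, "wz": 0},
  {"tx": -0.03, "ty": 0, "tz": 0, "wx": 0, "wy": 0, "wz": 0},
  {"tx": -0.03, "ty": 0, "tz": 0, "wx": 0, "wy": 0, "wz": 0},
], jaw=0)

```text
time: 30.37
tcp_pos: [0.5975, 0.2435, 0.1845]
orientation: [0.576, -0.41, 0.576, 0.41]
contact_force: [-0.8, 1.1, 0.8]
grip_width: 0.0936
```

move_arm([
  {"tx": -0.02, "ty": 0.025, "tz": -0.02, "wx": 0, "wy": 0, "wz": 0},
  {"tx": -0.02, "ty": 0.025, "tz": -0.02, "wx": 0, "wy": 0, "wz": 0},
  {"tx": -0.02, "ty": 0.025, "tz": -0.02, "wx": 0, "wy": 0, "wz": 0},
  {"tx": -0.02, "ty": 0.025, "tz": -0.02, "wx": 0, "wy": 0, "wz": 0},
  {"tx": 0, "ty": 0.025, "tz": -0.02, "wx": 0, "wy": 0, "wz": 0},
  {"tx": 0, "ty": 0.025, "tz": -0.02, "wx": 0, "wy": 0, "wz": 0},
  {"tx": 0, "ty": 0, "tz": 0, "wx": 0, "wy": 0, "wz": 0},
  {"tx": 0, "ty": 0, "tz": 0, "wx": 0, "wy": 0, "wz": 0},
  {"tx": 0, "ty": 0, "tz": 0, "wx": 0, "wy": 0, "wz": 0},
])

```text
time: 31.12
tcp_pos: [0.4177, 0.1799, 0.2635]
orientation: [0.577, -0.41, 0.575, 0.41]
contact_force: [-0.4, -0.2, 0.6]
grip_width: 0.0937
```

```bash
python3 - <<'E'
from h import *
s=ctrl.read_state(); print(s["time"],s["tcp_pos"],s["contact_force"])
for n in ["top","side"]:
    p=vision.read_camera(n); cv2.imwrite(f"pics/{n}9.png",p["frame"])
    W=pts(p)
    for c,(x,y) in dict(red=(.6642,.0686),yellow=(.5488,-.3916),green=(.5543,.3578),blue=(.5977,.2434)).items():
        m=(np.hypot(W[...,0]-x,W[...,1]-y)<.05)&(W[...,2]>.03)&(W[...,2]<.09)
        w=W[m]
        if len(w)>10: print(n,c,np.round(cv2.minEnclosingCircle(w[:,:2].astype(np.float32))[0]-np.array([x,y]),4),"top",np.percentile(w[:,2],95).round(3),len(w))
E
```

```text
31.1167 [0.41767383 0.17986256 0.2634633 ] [-0.44170618 -0.16442797  0.57572218]
top red [0.0005 0.0016] top 0.06 287
top yellow [0.0011 0.0027] top 0.058 313
top blue [0.0006 0.0008] top 0.06 293
side red [-0.0048  0.0008] top 0.057 209
side yellow [-0.0038  0.0007] top 0.057 452
side green [-0.0052 -0.0013] top 0.057 175
side blue [-0.004  -0.0006] top 0.057 186
```

View pics/top9.png

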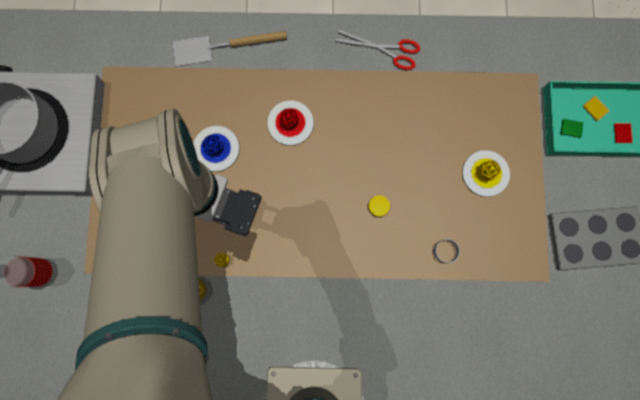

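View pics/side9.png

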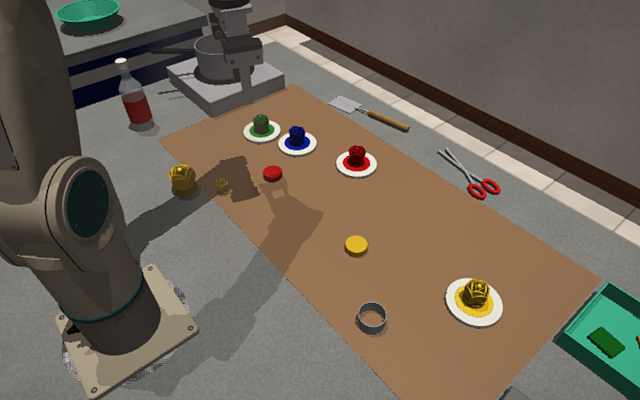

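The side view shows all four roses upright in their discs: green (261,125), blue (297,138), red (357,156), yellow (476,292). The pucks at (272,173) and (356,245) have not moved. Handing in.

```bash
python3 -c "
from h import *
print(ticket.sign_off())"
```

```text
the job is handed in; nothing more can be done
None
```

I placed the four roses on their matching plates in the order asked (red, yellow, green, blue) and handed the job in at about 31 s of the 102 s allowed. For yellow I took the middle-sized rose, 49 mm tall and about 46 mm wide.

- **Position:** The top camera put red, yellow and blue within 3 mm of their disc centres, against a 15 mm margin. It could not see green because the arm was in the way.
- **Green:** The side camera found it upright about 5 mm from its disc centre. That camera puts every rose 4–5 mm toward itself, probably because it mainly sees their near faces. A wrist picture after release also showed green inside its disc.
- **Upright and undisturbed:** All four tops are at about 58–60 mm, as expected for a 50 mm rose on a 10 mm plate. In the side view the pucks and the large and small yellow roses are standing where they were.
- **Forces:** The highest outside force I saw was about 5 N, as yellow touched its plate. The gripper was clear of everything at hand-in.

No check failed.

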